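# Load the rotary test fixture and start the test

## Task

Load the converter modules from the black tray into the nests of the rotary test fixture, one to a nest, starting with nest 1 and then 2 and so on in order (a nest's number is the number of dots beside it), turning the dial by its knobs so that the nest to be filled stands clear in front of the guard and seating each module flat. When all are loaded, turn the dial until nest 1 clicks to rest under the probe head, and only then press the start button. Leave the other things on the bench where they are.

Things in the scene. Friction and masses are not known exactly. Their poses are not given: they have to be found in the camera images.
- fixture: Fixed rotary test fixture: base plate 335 x 310 x 12 mm; origin at its underside on the dial's axis; -x is its front (loading side), z up. The dial (270 mm across, top 37 mm above the bench) carries 4 nests 90 degrees apart, 85 mm from the axis, and midway between them 4 knobs. A grey box 44 mm square, 52 mm high, at (-147, 130) mm carries the start button.
- dial (a joint): Turn of the dial, rad, anticlockwise seen from above, endless, may start off a detent. Detents at every multiple of pi/2: let go within 20 degrees of one, it swings there by itself within 2 s (to about 2 degrees), one nest then being exactly at the front. Leaving a detent takes up to 10 N at a knob; between them it turns freely. At 0: nest 1 at the rear, 2 at +y, 3 at the front, 4 at -y.
- knob1 (a point): Centre of the top of the black knob between nests 1 and 2, fixed to the dial: an upright cylinder 20 mm in diameter and 36 mm high, top 73 mm above the bench, 110 mm from the axis. Three more like it stand between nests 2 and 3, 3 and 4, 4 and 1, every 90 degrees. In a detent, two knobs stand in the open, 45 degrees either side of the front.
- guard_edge (a point): Middle of the top of the front edge of the fixed clear guard plate, 34 mm in front of the dial's axis, 88 mm above the bench (underside 83 mm). The guard reaches 153 mm to either side and from here over all the rear, so only the front nest and the two front knobs can be reached from above.
- nest1 (a point): Nest 1, marked by 1 black dot (9 mm) on the dial at its +y side: black pocket 56 x 31 mm (2 mm play a side). Origin: centre of the pocket floor, 40 mm above the bench; x points outwards along the radius = the long way, z up. Walls 8 mm high, then sloping lead-ins to 13 mm, 3 mm wider a side; both long sides are open over the middle 36 mm for fingers. A module may lie either way round.
- nest2 (a point): Nest 2, marked by 2 black dots (9 mm) on the dial at its +y side: black pocket 56 x 31 mm (2 mm play a side). Origin: centre of the pocket floor, 40 mm above the bench; x points outwards along the radius = the long way, z up. Walls 8 mm high, then sloping lead-ins to 13 mm, 3 mm wider a side; both long sides are open over the middle 36 mm for fingers. A module may lie either way round.
- nest3 (a point): Nest 3, marked by 3 black dots (9 mm) on the dial at its +y side: black pocket 56 x 31 mm (2 mm play a side). Origin: centre of the pocket floor, 40 mm above the bench; x points outwards along the radius = the long way, z up. Walls 8 mm high, then sloping lead-ins to 13 mm, 3 mm wider a side; both long sides are open over the middle 36 mm for fingers. A module may lie either way round.
- nest4 (a point): Nest 4, marked by 4 black dots (9 mm) on the dial at its +y side: black pocket 56 x 31 mm (2 mm play a side). Origin: centre of the pocket floor, 40 mm above the bench; x points outwards along the radius = the long way, z up. Walls 8 mm high, then sloping lead-ins to 13 mm, 3 mm wider a side; both long sides are open over the middle 36 mm for fingers. A module may lie either way round.
- probe (a point): Point under the black probe head (62 x 46 mm, with an upright cylinder up to 173 mm above the bench, standing on the guard), at the height of a pocket floor: in a detent the nest at the rear has its origin here.
- start (a joint): Travel of the start button, m: 0 released, 0.006 fully pressed (about 5 N, spring return).
- start_top (a point): Centre of the top of the white round start button, 26 mm in diameter, on the grey box at the front left corner of the fixture; pressed straight down.
- tray: Black supply tray with a rubber floor, fixed, 205 x 185 mm outside, walls 3 mm thick and 14 mm high, floor top 3 mm above the bench; origin at the centre of its underside.
- module1: Converter module: plain metal-cased block 52 mm (x) x 27 mm (y) x 24 mm high, about 60 g, with a small paper label on top; origin at the centre of its underside, z up. Lies in the tray at the start. Three or all four of them are there.
- module2: Converter module: plain metal-cased block 52 mm (x) x 27 mm (y) x 24 mm high, about 60 g, with a small paper label on top; origin at the centre of its underside, z up. Lies in the tray at the start. Three or all four of them are there.
- module3: Converter module: plain metal-cased block 52 mm (x) x 27 mm (y) x 24 mm high, about 60 g, with a small paper label on top; origin at the centre of its underside, z up. Lies in the tray at the start. Three or all four of them are there.
- module4: Converter module: plain metal-cased block 52 mm (x) x 27 mm (y) x 24 mm high, about 60 g, with a small paper label on top; origin at the centre of its underside, z up. Lies in the tray at the start. Three or all four of them are there.
- breadboards: Bystander, not to be disturbed: two white breadboards with a display on an aluminium plate, 185 x 150 mm, 24 mm high; origin at the middle of its underside.
- multimeter: Bystander, not to be disturbed: grey hand multimeter, 150 x 78 x 34 mm; origin at the middle of its underside.
- solder_reel: Bystander, not to be disturbed: reel of solder standing on its flange, 54 mm across, 42 mm high; origin at the middle of its underside.
- flux_bottle: Bystander, not to be disturbed: small white bottle, 38 mm across, 85 mm high; origin at the middle of its underside.
- screwdriver: Bystander, not to be disturbed: screwdriver lying down, 170 mm long; origin at the middle of its underside.
- tweezers: Bystander, not to be disturbed: steel tweezers lying flat, 120 mm long; origin at the middle of its underside.
- relay: Bystander, not to be disturbed: small cube-shaped relay, 28 x 21 x 32 mm high; origin at the middle of its underside.
- oscillator: Bystander, not to be disturbed: tiny metal oscillator can, 21 x 13 x 8 mm high; origin at the middle of its underside.
There are look-alikes about, which are no part of the job. What is shaped like the module3 but red is not meant. What is shaped like the module1 but red is not meant.

How it is judged:
By the outcome, as a careful person would: the job done as asked, in the order asked, and still so for the second after the job is handed in, with the robot touching nothing.
Of module1, module2, module3, module4 only 3 to 4 are there at a start; the rules pass over those that are not, and their reading is None.
At some moment in a run one of module1, module2, module3, module4 may be knocked a few centimetres aside while the robot is not near it.
Once in a run the grip may slacken for a moment while it holds something.
It also fails if it takes over 210 s, if anything falls off the work surface, if the arm or the gripper's body presses on something with over 40 N, if the wrist force passes 120 N, or if a joint passes its speed limit or range.

## Robot

A 6-joint arm with a two-finger parallel gripper is mounted at the origin on the work surface. World frame = base frame: x ahead of the robot, y to its left, z up, the work surface at z = 0. Lengths are in m, angles in degrees, forces in N, time in s.
With the tool pointing down it reaches from about 0.375 to 0.9 m from the base axis. Payload 3.1 kg.
Tool frame: the origin (TCP) lies at the very end of the fingers, on their centre line; the grasp point (between the pads) lies 19 mm behind it (bot.hold_point_z is the z of the grasp point in the tool frame, in m); z points along the fingers, y is the direction in which the jaws open and shut (so a half turn about z gives the same grasp; the last joint's range is limited). The gripper opens to 87 mm and grips with 3 to 60 N. Pads are 19 mm wide; open, the fingers measure 117 mm over their backs; the gripper's body (75 mm by 190 mm) begins 51 mm behind the grasp point.
Start: joints at [-79.842, 30.224, 82.088, -0, 67.689, -10.227], TCP at [0.218, -0.586, 0.223] pointing down, gripper open.
Joint ranges: [-176.69, 176.69], [-43.24, 126.21], [12.49, 139.97], [-82, 262], [0, 151.66], [-163.58, 163.58]. Speed limits (degrees/s): [159.86, 159.86, 180, 180, 180, 180].

## Interface

Orientations are given as a 3x3 rotation matrix whose columns are the frame's x, y, z axes.
In Python, from rig import bot gives the robot as it stands.
- The arm moves only by the tool servo_tool, never from a script. Its argument "increments" is a list of rows, each a list of 3 entries, a list of its own where there are three numbers: the closure, from 0 (fully open) to 1 (shut), then the shift along the tool's x, y, z in mm, then the turn about the tool's z in degrees. In form: [[claw, [x, y, z], turn], ...]. A call has 1 to 5 rows; each row shifts and turns the commanded pose from where the row before left it, along the tool's axes as they then stand; what a row does not reach is not made up. A row lasts 1/8 s, in which the tool goes at most 62.5 mm and 10.7 degrees, less where a joint would pass 70% of its speed; a pose out of reach is approached as far as the arm can. A call with a gripper value outside its range is refused whole. The fingers move at their own pace and stop on an object; the grip force is fixed at half the most. Time passes only in rows, so rows that do not move let the fingers close. It gives the time, the measured TCP pose, the force and the opening at its end, in the units of the state.
- bot.read_state(): the state, without advancing time (a new reading comes with each control period).
- bot.capture(name): name is "scene" or "side" or "wrist"; returns (picture, depth): 420x560x3 uint8, blue, green, red; 420x560 float32, m along the optical axis (not along the pixel's ray), 0 where there is no reading.
- bot.camera_info(name): a dict with "K" (3x3 intrinsics, pixels), "R" (3x3) and "t" (3): a world point X has camera coordinates R X + t; the wrist camera has in their place "mount" (4x4, takes a point from camera to tool coordinates, whose origin is the TCP and whose axes are the flange's). Camera axes: x right, y down, z forward; pixel columns grow to the right and rows downward; lengths in m; the calibration is good to about 2 mm. A picture is of the moment at which its call begins: read the wrist's pose just before it. camera_info takes no time and is no camera call.
- bot.hand_in(): hands the job in, once; it reports no verdict.
Trained networks look in the newest picture that a camera, given by its name, has taken for a name from the list of things; names that differ only in an ending like _2 or _b are one class to them, and where a whole thing is asked for, a point or a joint stands for the part that bears it (a point fixed in the world has none). Each returns a list of dicts, best first, with "p" (0 to 1); they miss things now and then, are a little off and sometimes report something else, mostly with a low value. They report only what shows in the picture. A call takes as long as a camera call. They do not tell look-alikes from the thing itself.
- bot.find_in(camera, thing): "bbox" ([left, top, right, bottom] in pixels, round what is visible of it).
- bot.trace(camera, thing): "region" (420x560 bool, what is visible of it) and "bbox" ([left, top, right, bottom] in pixels, round what is visible of it).
The state is a dict: "time_s": time; "joint_positions": joint angles; "qvel": joint speeds; "tau": joint torques, N m; "position": TCP position; "tcp_rot": TCP orientation; "force": force on the tool from outside, world axes, zero at the start; "moment": the same for the moment, N m; "opening": opening from 0.0 (shut) to 1.0 (fully open).
Only numpy, scipy, OpenCV 4.12 (cv2) and the standard library are available. Lean on these libraries where they do the work, as an engineer would, in place of code of your own. Each camera call takes 0.05 s, during which the arm holds its last target.

## Working session

There is one attempt and no reset: what is moved stays moved. The work goes in short steps, Python scripts to look and compute and a tool call to move; the robot and the scene stay as the last step left them, time stands still between calls to the robot, and variables do not carry over. Pictures are saved under pics/ and viewed, and the job is handed in when it is done.

Besides the shell and the picture viewer there is one more tool, called after "Call:" as name(argument=value, ...) on one line, values as JSON. servo_tool: Moves the arm, as the interface text tells. Its arguments: {"type":"object","properties":{"increments":{"type":"array","items":{"type":"array"}}},"required":["increments"]}

```bash
ls; mkdir -p pics; cat > h.py <<'E'
from rig import bot
import numpy as np, cv2
def cap(cam,name):
    s=bot.read_state(); p,d=bot.capture(cam)
    cv2.imwrite(f'pics/{name}.png',p); np.save(f'pics/{name}_d.npy',d); np.savez(f'pics/{name}_s.npz',pos=s['position'],rot=s['tcp_rot'])
    return p,d,s
def world(cam,d,s=None):
    ci=bot.camera_info(cam);K=np.array(ci['K'])
    v,u=np.mgrid[:d.shape[0],:d.shape[1]]
    P=np.stack([(u-K[0,2])/K[0,0]*d,(v-K[1,2])/K[1,1]*d,d],-1)
    if cam=='wrist':
        M=np.array(ci['mount']);P=P@M[:3,:3].T+M[:3,3]
        return P@np.array(s['tcp_rot']).T+np.array(s['position'])
    return (P-np.array(ci['t']))@np.array(ci['R'])
def proj(cam,X,s=None):
    ci=bot.camera_info(cam);K=np.array(ci['K']);X=np.atleast_2d(X)
    if cam=='wrist':
        M=np.array(ci['mount']);T=(X-np.array(s['position']))@np.array(s['tcp_rot']);C=(T-M[:3,3])@M[:3,:3]
    else: C=X@np.array(ci['R']).T+np.array(ci['t'])
    q=C@K.T; return q[:,:2]/q[:,2:]
E
python3 - <<'E'
from h import *
for c in ['scene','side','wrist']:
    p,d,s=cap(c,c+'0'); print(c,bot.camera_info(c))
print(bot.read_state())
for c in ['scene','side']:
  for t in ['fixture','tray','module1','knob1','start_top','nest1']:
    for r in bot.find_in(c,t): print(c,t,r['bbox'],round(r['p'],2))
E
```

```text
pics
scene {'K': array([[488.90663158,   0.        , 275.45503885],
       [  0.        , 488.90663158, 199.24532894],
       [  0.        ,   0.        ,   1.        ]]), 'R': array([[-0.1824328 ,  0.98319315,  0.00703532],
       [ 0.75173696,  0.14409062, -0.64352889],
       [-0.63372693, -0.11211206, -0.76538949]]), 't': array([ 0.03400837, -0.33977594,  1.79173139])}
side {'K': array([[484.355678  ,   0.        , 271.38826347],
       [  0.        , 484.355678  , 213.03261877],
       [  0.        ,   0.        ,   1.        ]]), 'R': array([[-0.95963786, -0.2812259 ,  0.0026773 ],
       [-0.15295736,  0.51390631, -0.84409973],
       [ 0.23600682, -0.81043957, -0.53617952]]), 't': array([0.52077915, 0.12566742, 1.26452861])}
wrist {'K': array([[334.91427629,   0.        , 281.3496956 ],
       [  0.        , 334.91427629, 216.41576315],
       [  0.        ,   0.        ,   1.        ]]), 'mount': array([[-9.69966044e-04, -9.70671113e-01, -2.40409338e-01,
         6.69077581e-02],
       [ 9.99999217e-01, -1.13147883e-03,  5.33791805e-04,
        -9.27777659e-04],
       [-7.
[... 1409 characters left out ...]
0.71
scene nest1 [234.5, 188.7, 302.5, 271.4] 0.92
scene nest1 [379.5, 197.2, 398.7, 213.9] 0.55
side fixture [177.3, 171.5, 327.0, 276.3] 0.74
side tray [199.5, 281.7, 307.7, 354.3] 0.74
side module1 [191.1, 358.9, 215.0, 378.4] 0.9
side module1 [261.0, 321.3, 287.9, 340.5] 0.88
side module1 [266.3, 293.3, 292.6, 317.8] 0.83
side module1 [219.5, 312.2, 246.7, 336.4] 0.8
side module1 [305.1, 359.8, 339.5, 387.7] 0.64
side module1 [229.8, 292.9, 252.2, 305.8] 0.63
side module1 [215.9, 198.6, 303.8, 249.7] 0.62
side knob1 [213.3, 195.1, 304.0, 253.8] 0.98
side start_top [288.3, 241.3, 299.7, 251.0] 0.64
side start_top [212.8, 199.1, 306.6, 255.1] 0.5
side nest1 [211.0, 199.5, 304.0, 253.6] 0.9
```

```bash
python3 - <<'E'
from h import *
a=cv2.imread('pics/scene0.png');cv2.imwrite('pics/s0z.png',cv2.resize(a[150:330,190:470],None,fx=2.8,fy=2.8,interpolation=cv2.INTER_CUBIC))
b=cv2.imread('pics/side0.png');cv2.imwrite('pics/d0z.png',cv2.resize(b[150:400,120:400],None,fx=2.4,fy=2.4,interpolation=cv2.INTER_CUBIC))
E
```

```text
(no output)
```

View pics/s0z.png

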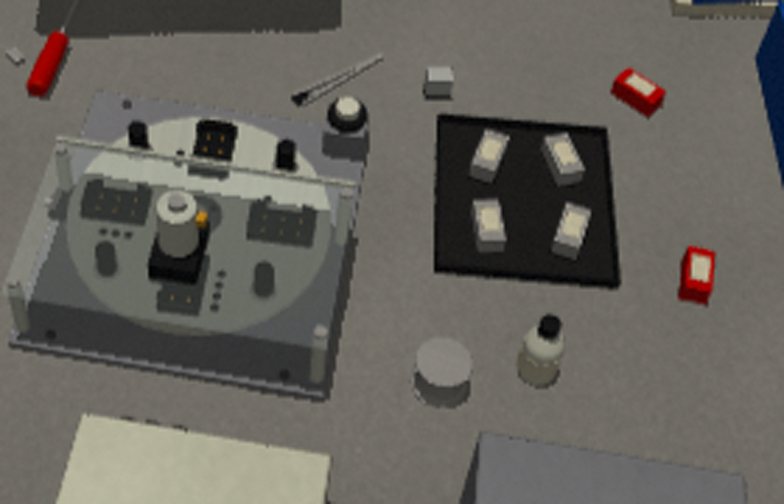

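View pics/d0z.png

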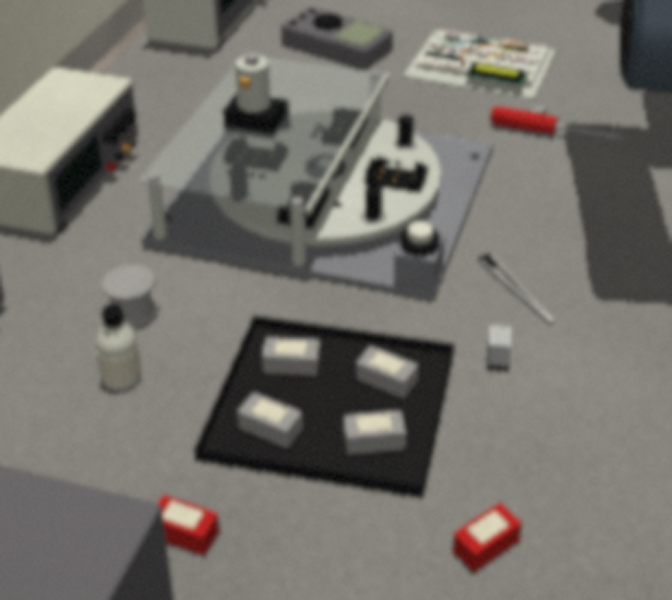

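View pics/scene0.png

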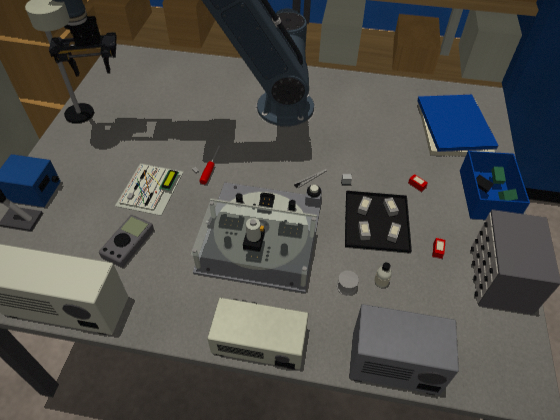

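View pics/wrist0.png

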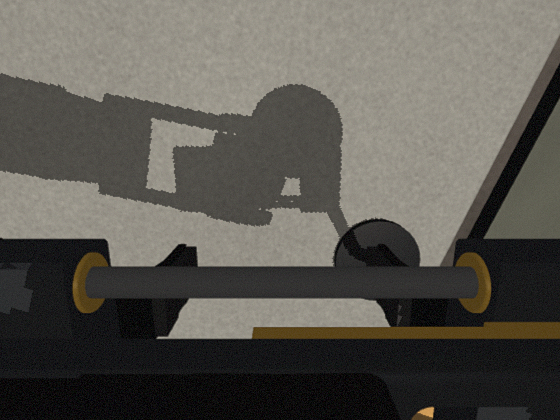

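```bash
python3 - <<'E'
from h import *
for c in ['scene','side']:
    p,d,s=None,np.load(f'pics/{c}0_d.npy'),None
    W=world(c,d); im=cv2.imread(f'pics/{c}0.png')
    for t,bb in ([('tray',(340,188,415,256)),('fix',(190,180,325,290))] if c=='scene' else [('tray',(195,275,312,360)),('fix',(170,165,335,285))]):
        pass
    names={'scene':{'button':(314,188),'front nest':(266,200),'knobR':(292,203),'knobL':(239,196),'probe':(253,222),'m1':(364,205),'m2':(391,206),'m3':(364,228),'m4':(394,231),'trayTL':(347,192),'trayTR':(406,196),'trayBL':(346,247),'trayBR':(411,251)},
     'side':{'button':(295,247),'knobL':(289,200),'knobR':(276,228),'m1':(281,304),'m2':(276,326),'m3':(241,296),'m4':(232,322)}}[c]
    for n,(u,v) in names.items(): print(c,n,W[v,u].round(3),im[v,u])
    # module segmentation
    r=(W[...,2]>0.02)&(W[...,2]<0.035)&(im.min(-1)>70)
    k,l,st,ce=cv2.connectedComponentsWithStats(r.astype(np.uint8))
    for i in range(1,k):
        if 25<st[i,4]<900:
            q=W[l==i][:,:2].astype(np.float32);R=cv2.minAreaRect(q*1000);print(c,ce[i].round(),st[i,4],np.array(R[0]).round(),np.array(R[1]).round(),round(R[2]),'z',np.median(W[l==i][:,2]).round(4))
E
```

```text
scene button [0.44  0.162 0.074] [163 184 186]
scene front nest [0.486 0.027 0.042] [22 21 23]
scene knobR [0.508 0.107 0.073] [22 22 25]
scene knobL [ 0.513 -0.047  0.075] [23 23 22]
scene probe [0.67  0.031 0.173] [127 133 136]
scene m1 [0.434 0.315 0.023] [152 181 190]
scene m2 [0.425 0.395 0.026] [151 180 189]
scene m3 [0.524 0.321 0.028] [148 177 185]
scene m4 [0.516 0.406 0.025] [150 180 187]
scene trayTL [0.38  0.261 0.01 ] [13 12 13]
scene trayTR [0.369 0.44  0.017] [31 30 31]
scene trayBL [0.584 0.277 0.006] [57 60 62]
scene trayBR [0.568 0.457 0.013] [53 57 58]
scene [431. 140.] 41 [101. 516.] [73. 17.] 13 z 0.0215
scene [347. 177.] 60 [336. 254.] [28. 29.] 10 z 0.0298
scene [418. 180.] 46 [301. 475.] [29. 24.] 57 z 0.0248
scene [365. 204.] 114 [430. 316.] [26. 54.] 76 z 0.027
scene [391. 205.] 118 [420. 393.] [53. 28.] 22 z 0.0271
scene [ 25. 216.] 32 [ 664. -651.] [18. 14.] 69 z 0.0298
scene [126. 237.] 674 [ 684. -337.] [ 77. 148.] 74 z 0.0325
scene [364. 229.] 131 [525. 322.] [51. 27.] 12 z 0.0268
scene [394. 230.] 138 [514. 407.] [26. 54.] 78 z 0.027
scene [440. 245.] 
[... 884 characters left out ...]
113 [ 897. -269.] [109.  15.] 1 z 0.0279
side [275. 246.] 133 [491. 105.] [178.  37.] 50 z 0.0316
side [226. 244.] 82 [634. 146.] [ 17. 119.] 67 z 0.0313
side [128. 239.] 124 [885. 200.] [85.  9.] 3 z 0.0267
side [176. 276.] 57 [698. 303.] [39. 17.] 32 z 0.0265
side [328. 292.] 107 [332. 254.] [19. 33.] 12 z 0.0312
side [241. 296.] 224 [521. 323.] [52. 30.] 10 z 0.0268
side [281. 303.] 239 [428. 316.] [32. 53.] 76 z 0.0265
side [169. 303.] 84 [669. 392.] [37. 18.] 24 z 0.0275
side [232. 323.] 273 [512. 407.] [31. 54.] 79 z 0.0266
side [275. 328.] 280 [418. 394.] [52. 31.] 22 z 0.0268
side [196. 364.] 160 [543. 532.] [24. 37.] 81 z 0.0244
side [323. 369.] 173 [299. 471.] [40. 24.] 55 z 0.0244
```

```bash
python3 - <<'E'
from h import *
d=np.load('pics/scene0_d.npy');W=world('scene',d)
for u,v in [(78,113),(75,100),(70,80),(62,50),(45,12),(80,45),(110,45),(60,45)]: print(u,v,W[v,u].round(3))
a=cv2.imread('pics/scene0.png');cv2.imwrite('pics/s0y.png',cv2.resize(a[0:140,10:330],None,fx=2.4,fy=2.4,interpolation=cv2.INTER_CUBIC))
E
```

```text
78 113 [ 0.186 -0.718  0.008]
75 100 [ 0.19  -0.707  0.071]
70 80 [-0.322 -1.085 -0.267]
62 50 [ 0.265 -0.63   0.326]
45 12 [ 0.319 -0.597  0.479]
80 45 [ 0.246 -0.578  0.337]
110 45 [ 0.22  -0.497  0.331]
60 45 [ 0.251 -0.64   0.333]
```

View pics/s0y.png

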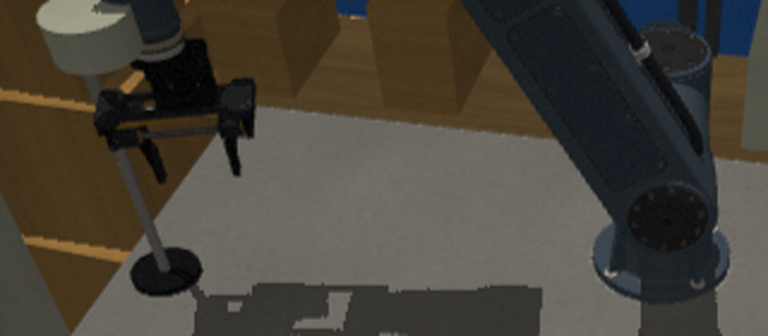

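```bash
python3 - <<'E'
from h import *
d=np.load('pics/scene0_d.npy');W=world('scene',d)
print(proj('scene',[[0.186,-0.718,z] for z in (0,.1,.2,.3,.4,.5)]).round())
for v in (2,8,14,20,26):
  print(v,[(u,*(W[v,u]*1000).round().astype(int)) for u in range(28,74,6)])
d=np.load('pics/side0_d.npy');
print(proj('side',[[0.186,-0.718,z] for z in (0,.2,.4)]).round())
E
```

```text
[[ 79. 115.]
 [ 70.  92.]
 [ 60.  67.]
 [ 50.  40.]
 [ 38.  10.]
 [ 25. -24.]]
2 [(28, np.int64(282), np.int64(-665), np.int64(480)), (34, np.int64(271), np.int64(-656), np.int64(475)), (40, np.int64(274), np.int64(-635), np.int64(479)), (46, np.int64(268), np.int64(-621), np.int64(478)), (52, np.int64(264), np.int64(-606), np.int64(477)), (58, np.int64(261), np.int64(-590), np.int64(477)), (64, np.int64(255), np.int64(-576), np.int64(475)), (70, np.int64(247), np.int64(-564), np.int64(472))]
8 [(28, np.int64(308), np.int64(-652), np.int64(478)), (34, np.int64(306), np.int64(-636), np.int64(479)), (40, np.int64(300), np.int64(-622), np.int64(477)), (46, np.int64(301), np.int64(-603), np.int64(480)), (52, np.int64(297), np.int64(-589), np.int64(479)), (58, np.int64(294), np.int64(-573), np.int64(479)), (64, np.int64(274), np.int64(-569), np.int64(469)), (70, np.int64(247), np.int64(-570), np.int64(454))]
14 [(28, np.int64(321), np.int64(-649), np.int64(469)), (34, np.int64(332), np.int64(-622), np.int64(478)), (40, np.int64(331), np.int64(-605), np.int64(479)), (46, np.int64(324), np.
[... 420 characters left out ...]
.int64(-596), np.int64(461)), (52, np.int64(321), np.int64(-584), np.int64(459)), (58, np.int64(310), np.int64(-574), np.int64(453)), (64, np.int64(296), np.int64(-566), np.int64(446)), (70, np.int64(252), np.int64(-579), np.int64(420))]
26 [(28, np.int64(-339), np.int64(-1204), np.int64(-10)), (34, np.int64(329), np.int64(-639), np.int64(439)), (40, np.int64(334), np.int64(-617), np.int64(445)), (46, np.int64(327), np.int64(-604), np.int64(442)), (52, np.int64(327), np.int64(-586), np.int64(444)), (58, np.int64(1397), np.int64(216), np.int64(1152)), (64, np.int64(246), np.int64(-608), np.int64(395)), (70, np.int64(247), np.int64(-588), np.int64(398))]
[[411. 143.]
 [419.  93.]
 [429.  37.]]
```

Call:
servo_tool(increments=[[0,[0,-20,0],0],[0,[0,-40,0],0],[0,[0,-40,0],0],[0,[0,-40,0],0],[0,[0,-30,0],0]])

```text
time_s: 1.38
position: [0.1581, -0.4247, 0.2227]
tcp_rot: [[0.937, 0.348, -0.0], [0.348, -0.937, 0.0], [0.0, -0.0, -1.0]]
force: [0.2, 0.1, -0.2]
opening: 1.001
```

Call:
servo_tool(increments=[[0,[45,-25,-8],0],[0,[50,-28,-8],0],[0,[50,-28,-8],0],[0,[50,-28,-8],0],[0,[50,-28,-8],0]])

```text
time_s: 2.0
position: [0.3416, -0.2115, 0.2632]
tcp_rot: [[0.938, 0.348, 0.001], [0.348, -0.938, -0.001], [0.001, 0.001, -1.0]]
force: [0.6, -0.3, -0.7]
opening: 0.997
```

Call:
servo_tool(increments=[[0,[50,-28,-8],0],[0,[50,-28,-8],0],[0,[50,-28,-8],0],[0,[50,-28,-8],6],[0,[50,-20,-8],6]])

```text
time_s: 2.62
position: [0.533, -0.0041, 0.3031]
tcp_rot: [[0.99, 0.144, 0.0], [0.144, -0.99, -0.0], [0.0, 0.0, -1.0]]
force: [-0.0, -0.2, 0.4]
opening: 1.003
```

Call:
servo_tool(increments=[[0,[0,0,0],5],[0,[0,0,0],0]])

```text
time_s: 2.88
position: [0.5325, -0.0057, 0.3024]
tcp_rot: [[0.998, 0.061, -0.0], [0.061, -0.998, -0.0], [-0.0, -0.0, -1.0]]
force: [-0.4, -0.8, -0.3]
opening: 0.997
```

```bash
python3 - <<'E'
from h import *
p,d,s=cap('wrist','w1'); print(s['position'],s['joint_positions'])
for c in ['knob1','nest1','start_top','nest2']:
  for r in bot.find_in('wrist',c): print(c,r)
E
```

```text
[ 0.53245042 -0.00565247  0.30240021] [-1.26371383e+01  1.79367620e+01  8.94204275e+01 -5.55810839e-03
  7.26653761e+01  7.38467144e+01]
knob1 {'bbox': [154.4, 173.5, 353.4, 249.3], 'p': 0.8}
nest1 {'bbox': [156.8, 171.2, 352.7, 249.7], 'p': 0.83}
nest1 {'bbox': [133.7, 245.1, 156.4, 271.4], 'p': 0.7}
start_top {'bbox': [135.1, 244.3, 154.2, 271.6], 'p': 0.66}
start_top {'bbox': [494.9, 6.3, 557.6, 147.6], 'p': 0.52}
nest2 {'bbox': [156.8, 171.2, 352.7, 249.7], 'p': 0.83}
nest2 {'bbox': [133.7, 245.1, 156.4, 271.4], 'p': 0.7}
```

View pics/w1.png

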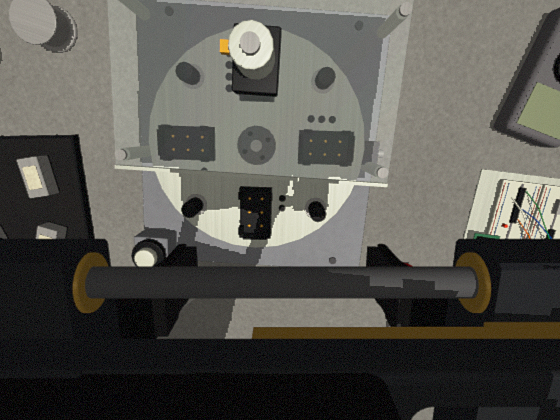

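```bash
cat >> h.py <<'E'
def ray(cam,uv,z,s=None):
    ci=bot.camera_info(cam);K=np.array(ci['K']);uv=np.atleast_2d(uv)
    C=np.c_[uv,np.ones(len(uv))]@np.linalg.inv(K).T
    M=np.array(ci['mount']);D=C@M[:3,:3].T@np.array(s['tcp_rot']).T
    o=np.array(s['tcp_rot'])@M[:3,3]+np.array(s['position'])
    return o+D*((z-o[2])/D[:,2])[:,None]
def load(n):
    z=np.load(f'pics/{n}_s.npz');return {'position':z['pos'],'tcp_rot':z['rot']}
E
python3 - <<'E'
from h import *
s=load('w1');p=cv2.imread('pics/w1.png')
W=world('wrist',np.load('pics/w1_d.npy'),s)
cv2.imwrite('pics/w1a.png',cv2.resize(p[150:260,120:350],None,fx=3.4,fy=3.4,interpolation=cv2.INTER_CUBIC))
cv2.imwrite('pics/w1b.png',cv2.resize(p[0:200,100:420],None,fx=2.5,fy=2.5,interpolation=cv2.INTER_CUBIC))
E
```

```text
(no output)
```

View pics/w1a.png

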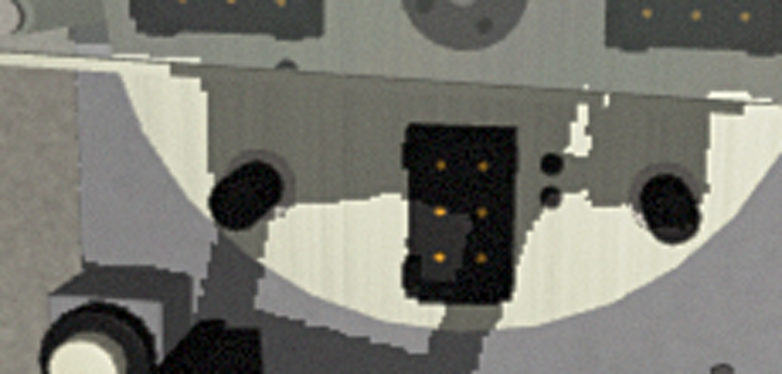

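View pics/w1b.png

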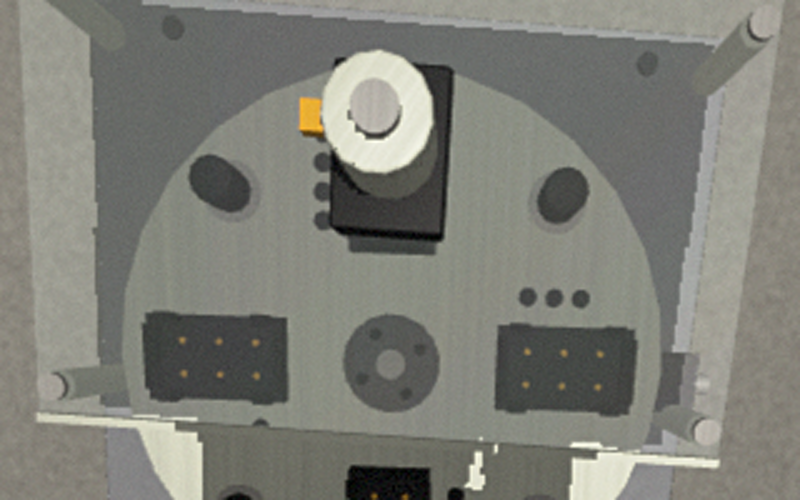

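```bash
python3 - <<'E'
from h import *
s=load('w1')
f,l,r,h=ray('wrist',[[255.6,212],[187.6,143.2],[325.2,147.6],[256.4,145.6]],.040,s)
print(f,l,r,h,(l+r)/2,np.linalg.norm(l-r),np.linalg.norm(f-(l+r)/2))
v=l-r;print('yaw',np.degrees(np.arctan2(-v[0],v[1])));v=(l+r)/2-f;print(np.degrees(np.arctan2(v[1],v[0])))
# guard edge ends & base plate edge
g=ray('wrist',[[100+40/2.5,417/2.5],[100+718/2.5,464/2.5]],.088,s);print(g,np.linalg.norm(g[0]-g[1]));v=g[0]-g[1];print(np.degrees(np.arctan2(-v[0],v[1])))
k=ray('wrist',[[120+235/3.4,150+205/3.4],[120+677/3.4,150+217/3.4]],.073,s);print(k,np.linalg.norm(k[0]-k[1]))
b=ray('wrist',[[120+85/3.4,150+360/3.4]],.074,s);print('btn',b)
E
```

```text
[0.497923   0.02695863 0.04      ] [0.58014301 0.11453908 0.04      ] [ 0.58510162 -0.0557731   0.04      ] [0.58237603 0.02951001 0.04      ] [0.58262231 0.02938299 0.04      ] 0.17038435395029822 0.08473400712605415
yaw 1.6676864315926496
1.6395351492242818
[[ 0.55168041  0.18136614  0.088     ]
 [ 0.54894924 -0.12330347  0.088     ]] 0.30468185051693536
-0.5136057063963669
[[ 0.50308365  0.10431919  0.073     ]
 [ 0.5081374  -0.05132268  0.073     ]] 0.1557238993354854
btn [[0.44218218 0.15875677 0.074     ]]
```

Call:
servo_tool(increments=[[0.45,[-12,-56,30],0],[0.45,[-11,-56,30],0],[0.45,[0,0,40],10],[0.45,[0,0,40],10],[0.45,[0,0,20],10]])

```text
time_s: 3.75
position: [0.5024, 0.1004, 0.1427]
tcp_rot: [[0.891, -0.453, -0.003], [-0.453, -0.891, 0.0], [-0.003, 0.001, -1.0]]
force: [0.1, -0.1, 0.1]
opening: 0.571
```

Call:
servo_tool(increments=[[0.45,[0,0,10],10],[0.45,[0,0,0],7],[0.45,[0,0,0],0]])

```text
time_s: 4.12
position: [0.5037, 0.1002, 0.1345]
tcp_rot: [[0.725, -0.689, -0.0], [-0.689, -0.725, 0.0], [-0.0, 0.0, -1.0]]
force: [-0.4, 0.8, 0.2]
opening: 0.548
```

```bash
python3 - <<'E'
from h import *
s=bot.read_state();print(s['position'],s['tcp_rot'][:,0],s['opening'],s['joint_positions'])
k=np.array([.5025,.1049,0]);R=s['tcp_rot'];print(R.T@(k-s['position']))
E
```

```text
[0.50374966 0.10018085 0.13445816] [ 7.24638835e-01 -6.89128834e-01 -9.11328658e-05] 0.5475945175652676 [-1.23384635e+00  2.92576874e+01  1.02843221e+02  1.23216705e-03
  4.79053216e+01  1.32326516e+02]
[-0.0041454  -0.00256676  0.13445838]
```

Call:
servo_tool(increments=[[0.5,[-4,-2.6,30],0],[0.5,[0,0,36],0],[0.5,[0,0,10],0],[1,[0,0,0],0],[1,[0,0,0],0]])

```text
time_s: 4.75
position: [0.5037, 0.1052, 0.0596]
tcp_rot: [[0.724, -0.69, 0.002], [-0.69, -0.724, -0.0], [0.002, -0.002, -1.0]]
force: [0.5, -0.2, 0.4]
opening: 0.357
```

Call:
servo_tool(increments=[[1,[0,0,0],0],[1,[1.7,19.1,0],-10]])

```text
time_s: 5.0
position: [0.4939, 0.0936, 0.0596]
tcp_rot: [[0.833, -0.554, 0.008], [-0.554, -0.833, 0.006], [0.004, -0.009, -1.0]]
force: [5.6, 20.1, -4.5]
opening: 0.22
```

Call:
servo_tool(increments=[[1,[1.7,19.1,0],-10],[1,[1.7,19.1,0],-10],[1,[1.7,19.1,0],-10],[1,[1.7,19.1,0],-10]])

```text
time_s: 5.5
position: [0.4731, 0.018, 0.0595]
tcp_rot: [[0.993, 0.118, 0.001], [0.118, -0.993, 0.001], [0.001, -0.001, -1.0]]
force: [1.6, 6.3, 1.8]
opening: 0.221
```

Call:
servo_tool(increments=[[1,[1.7,19.1,0],-10],[1,[1.7,19.1,0],-10],[1,[1.7,19.1,0],-10],[1,[0.8,12,0],-7],[1,[0,0,0],0]])

```text
time_s: 6.12
position: [0.5028, -0.0462, 0.0596]
tcp_rot: [[0.725, 0.689, 0.003], [0.689, -0.725, -0.003], [0.0, 0.004, -1.0]]
force: [1.1, -5.6, 1.3]
opening: 0.217
```

Call:
servo_tool(increments=[[0.5,[0,0,0],0],[0.5,[0,0,0],0],[0.5,[0,0,-50],0],[0.5,[0,0,-60],0],[0.5,[0,0,-60],10]])

```text
time_s: 6.75
position: [0.5007, -0.0442, 0.2297]
tcp_rot: [[0.838, 0.546, -0.002], [0.546, -0.838, 0.001], [-0.001, -0.002, -1.0]]
force: [1.0, -0.3, 1.1]
opening: 0.495
```

Call:
servo_tool(increments=[[0.5,[0,0,-50],10],[0.5,[0,0,-30],10],[0.5,[0,0,0],10],[0.5,[0,0,0],4],[0.5,[0,0,0],0]])

```text
time_s: 7.38
position: [0.501, -0.0443, 0.3082]
tcp_rot: [[1.0, -0.01, -0.001], [-0.01, -1.0, 0.001], [-0.001, -0.001, -1.0]]
force: [-0.3, 0.1, -0.3]
opening: 0.505
```

```bash
python3 - <<'E'
from h import *
p,d,s=cap('wrist','w2'); print(s['position'],s['tcp_rot'][:,0],s['joint_positions'])
E
```

```text
[ 0.50096238 -0.0443224   0.30817558] [ 0.99994767 -0.01016594 -0.00114369] [-1.78309399e+01  1.50636524e+01  9.27327784e+01  4.05747455e-02
  7.22841877e+01  7.27391967e+01]
```

View pics/w2.png

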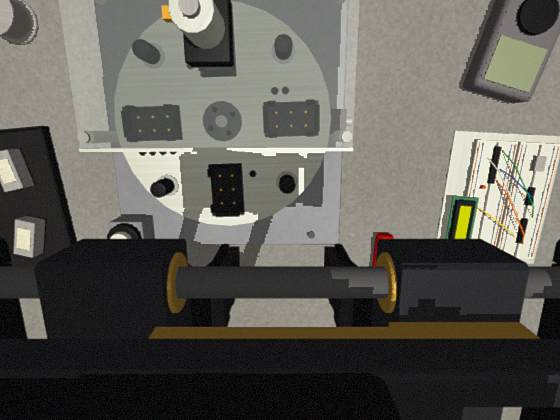

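```bash
cat >> h.py <<'E'
AX=np.array([.5825,.0294])
def pins(n):
    s=load(n);p=cv2.imread(f'pics/{n}.png').astype(int)
    m=(p[...,2]-p[...,0]>35)&(p[...,1]-p[...,0]>10)
    k,l,st,ce=cv2.connectedComponentsWithStats(m.astype(np.uint8),connectivity=8)
    W=ray('wrist',ce,.040,s)
    return [(ce[i].round(1),W[i,:2].round(4),st[i,4]) for i in range(1,k) if np.linalg.norm(W[i,:2]-AX)<.12 and st[i,4]<30]
E
python3 - <<'E'
from h import *
P=pins('w2')
for q in P: print(q)
s=load('w2');print('hub',ray('wrist',[[221.5,122]],.04,s))
E
```

```text
(array([290.5, 112. ]), array([ 0.5927, -0.055 ]), np.int32(6))
(array([305. , 111.5]), array([ 0.5931, -0.0728]), np.int32(6))
(array([275.8, 112.4]), array([ 0.5924, -0.037 ]), np.int32(5))
(array([166.8, 115.8]), array([0.5899, 0.0971]), np.int32(6))
(array([137.8, 116.8]), array([0.5891, 0.1329]), np.int32(6))
(array([152.5, 116.5]), array([0.5893, 0.1148]), np.int32(4))
(array([276.4, 125.8]), array([ 0.5765, -0.0375]), np.int32(5))
(array([290.8, 125.4]), array([ 0.5768, -0.0553]), np.int32(5))
(array([305.5, 125. ]), array([ 0.5771, -0.0735]), np.int32(6))
(array([154. , 129.7]), array([0.5735, 0.1146]), np.int32(7))
(array([168.5, 129.5]), array([0.5736, 0.0966]), np.int32(4))
(array([139.5, 130.5]), array([0.5728, 0.1327]), np.int32(4))
(array([219. , 175.3]), array([0.5161, 0.037 ]), np.int32(7))
(array([231.7, 175. ]), array([0.5163, 0.0207]), np.int32(7))
(array([220.4, 189.2]), array([0.498 , 0.0363]), np.int32(8))
(array([232.8, 188.8]), array([0.4983, 0.0201]), np.int32(6))
(array([233.8, 202.2]), array([0.4807, 0.0196]), np.int32(6))
(array([221.3, 203. ]), array([0.4798, 0.0361]), np.int32(7))
hub [[0.58181006 0.03026003 0.04      ]]
```

Call:
servo_tool(increments=[[0.4,[-9,-50,0],0],[0.4,[-9,-60,0],0],[0.4,[-9,-60,0],0],[0.4,[-9,-60,0],0],[0.4,[-9,-60,0],0]])

```text
time_s: 8.05
position: [0.459, 0.2474, 0.3083]
tcp_rot: [[1.0, -0.01, -0.0], [-0.01, -1.0, 0.0], [-0.0, -0.0, -1.0]]
force: [1.2, 0.3, -0.4]
opening: 0.598
```

Call:
servo_tool(increments=[[0.4,[0,-60,0],0],[0.4,[0,-49,0],0],[0.4,[0,0,0],0]])

```text
time_s: 8.43
position: [0.4601, 0.3576, 0.3077]
tcp_rot: [[1.0, -0.005, -0.001], [-0.005, -1.0, 0.001], [-0.001, -0.001, -1.0]]
force: [-0.9, -0.3, -0.3]
opening: 0.601
```

```bash
cat >> h.py <<'E'
def mods(n):
    s=load(n);p=cv2.imread(f'pics/{n}.png');W=world('wrist',np.load(f'pics/{n}_d.npy'),s)
    r=(W[...,2]>0.021)&(W[...,2]<0.034)&(p.min(-1)>60)&(W[...,1]>.22)&(W[...,1]<.5)&(W[...,0]>.35)&(W[...,0]<.6)
    k,l,st,ce=cv2.connectedComponentsWithStats(r.astype(np.uint8))
    for i in range(1,k):
        if st[i,4]>150:
            pts=np.argwhere(l==i)[:,::-1].astype(float)
            q=ray('wrist',pts,.027,s)[:,:2]
            R=cv2.minAreaRect((q*1000).astype(np.float32)); a=R[2];w,h=R[1]
            if w<h:a+=90
            c=q.mean(0);print(ce[i].round(),st[i,4],'rect',np.array(R[0]).round(1),np.array(R[1]).round(1),'long yaw',round((a+36)%180-36,1),'z',W[l==i][:,2].mean().round(4))
E
python3 - <<'E'
from h import *
p,d,s=cap('wrist','w3'); print(s['position'],s['tcp_rot'][:,0],s['joint_positions'])
mods('w3')
E
```

```text
[0.46006719 0.35758393 0.30768395] [ 9.99986366e-01 -5.14776342e-03 -8.76564300e-04] [2.68440130e+01 2.19852270e+01 8.21487426e+01 5.82240305e-02
 7.58935296e+01 1.17124772e+02]
[310. 135.] 868 rect [523.2 321.9] [51.6 27. ] long yaw 12.3 z 0.0263
[245. 143.] 858 rect [513.8 405.7] [27.1 51.6] long yaw -11.9 z 0.0263
[313. 206.] 757 rect [430.1 316.6] [27.2 52.2] long yaw -13.7 z 0.0261
[256. 214.] 744 rect [420.3 393.8] [52.1 27.2] long yaw 23.1 z 0.0261
```

View pics/w3.png

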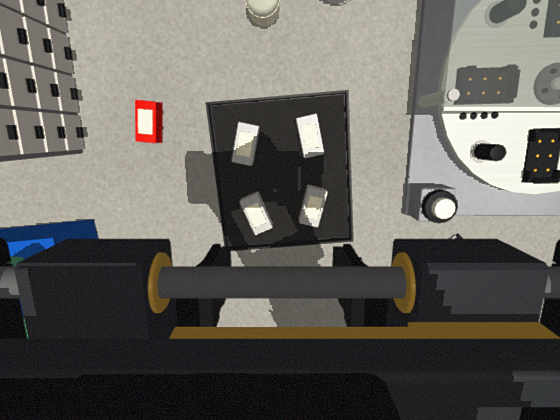

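```bash
python3 - <<'E'
from h import *
p=cv2.imread('pics/w3.png');cv2.imwrite('pics/w3z.png',cv2.resize(p[80:255,120:370],None,fx=3,fy=3,interpolation=cv2.INTER_CUBIC))
E
```

```text
(no output)
```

View pics/w3z.png

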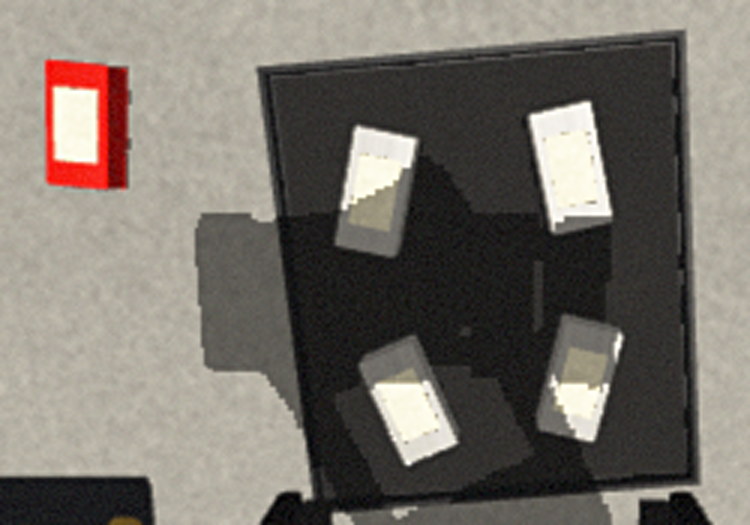

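Call:
servo_tool(increments=[[0.4,[32,18,40],0],[0.4,[31,17,50],0],[0.4,[0,0,60],-6.3],[0.4,[0,0,50],-6.3],[0.4,[0,0,0],0]])

```text
time_s: 9.1
position: [0.5202, 0.3157, 0.1045]
tcp_rot: [[0.979, 0.205, -0.011], [0.205, -0.979, -0.004], [-0.011, 0.002, -1.0]]
force: [-0.6, -0.1, 0.7]
opening: 0.602
```

```bash
cat > go.py <<'E'
import sys
from h import *
x,y,z,yaw=map(float,sys.argv[1:5]);s=bot.read_state();R=np.array(s['tcp_rot'])
d=R.T@(np.array([x,y,z])/1000-s['position'])*1000
cy=np.degrees(np.arctan2(R[1,0],R[0,0]));print('shift',d.round(1),'turn',round((cy-yaw+180)%360-180,1),'q',s['joint_positions'].round(0),'F',s['force'].round(1),'open',round(s['opening']*87,1),'t',s['time_s'])
E
python3 go.py 523.2 321.9 8 12.3
```

```text
shift [ 5.3 -5.7 96.4] turn -0.5 q [21. 38. 90. -0. 53. 99.] F [-0.6 -0.1  0.7] open 52.4 t 9.1
```

Call:
servo_tool(increments=[[0.4,[5.3,-5.7,20],-0.5],[0.4,[0,0,30],0],[0.4,[0,0,0],0]])

```text
time_s: 9.48
position: [0.5274, 0.3255, 0.0583]
tcp_rot: [[0.976, 0.216, -0.001], [0.216, -0.976, -0.0], [-0.001, 0.0, -1.0]]
force: [0.6, 0.0, -1.1]
opening: 0.598
```

```bash
python3 go.py 523.2 321.9 8 12.3
```

```text
shift [-4.8  2.6 50.3] turn 0.2 q [21. 42. 90.  0. 48. 99.] F [ 0.6  0.  -1.1] open 52.0 t 9.475
```

Call:
servo_tool(increments=[[0.4,[-4.8,2.6,25],0],[0.4,[0,0,20],0],[0.4,[0,0,0],0],[0.4,[0,0,0],0]])

```text
time_s: 9.98
position: [0.5244, 0.3223, 0.0143]
tcp_rot: [[0.976, 0.216, 0.002], [0.216, -0.976, 0.001], [0.002, -0.0, -1.0]]
force: [0.3, 0.2, 0.5]
opening: 0.598
```

```bash
python3 go.py 523.2 321.9 8 12.3
```

```text
shift [-1.3  0.1  6.3] turn 0.2 q [21. 46. 91.  0. 43. 99.] F [0.3 0.2 0.5] open 52.0 t 9.975
```

Call:
servo_tool(increments=[[0.4,[-1.3,0,6],0],[1,[0,0,0],0],[1,[0,0,0],0],[1,[0,0,0],0],[1,[0,0,0],0]])

```text
time_s: 10.6
position: [0.5224, 0.3216, 0.0076]
tcp_rot: [[0.976, 0.216, 0.0], [0.216, -0.976, 0.0], [0.0, -0.0, -1.0]]
force: [-0.4, -0.3, -0.4]
opening: 0.304
```

Call:
servo_tool(increments=[[1,[0,0,-20],0],[1,[0,0,-40],0],[1,[0,0,-40],0],[1,[0,0,-20],5],[1,[0,0,0],5]])

```text
time_s: 11.22
position: [0.5238, 0.3223, 0.1314]
tcp_rot: [[0.999, 0.041, 0.006], [0.041, -0.999, 0.002], [0.006, -0.002, -1.0]]
force: [0.6, 0.3, -1.4]
opening: 0.308
```

```bash
python3 go.py 498.2 28.3 100 1.5
```

```text
shift [-37.8 292.8  30.6] turn 0.8 q [ 21.  36.  89.   0.  55. 109.] F [ 0.6  0.3 -1.4] open 26.8 t 11.225
```

Call:
servo_tool(increments=[[1,[-7,40,0],0.8],[1,[-8,55,0],0],[1,[-8,55,0],0],[1,[-8,55,0],0],[1,[-7,45,0],0]])

```text
time_s: 11.85
position: [0.4921, 0.0686, 0.1288]
tcp_rot: [[1.0, 0.029, 0.002], [0.029, -1.0, -0.0], [0.002, 0.0, -1.0]]
force: [-0.2, 0.3, -0.3]
opening: 0.304
```

Call:
servo_tool(increments=[[1,[0,30,0],0],[1,[0,12,20],0],[1,[0,0,10],0],[1,[0,0,0],0]])

```text
time_s: 12.35
position: [0.4928, 0.029, 0.0974]
tcp_rot: [[1.0, 0.03, -0.001], [0.03, -1.0, 0.0], [-0.001, -0.0, -1.0]]
force: [-0.9, -0.3, -0.1]
opening: 0.306
```

```bash
python3 go.py 498.2 28.3 60 1.5
```

```text
shift [ 5.4  0.9 37.4] turn 0.2 q [-10.  32. 107.   0.  41.  79.] F [-0.9 -0.3 -0.1] open 26.7 t 12.35
```

Call:
servo_tool(increments=[[1,[4.8,0.9,20],0.2],[1,[0,0,17],0],[1,[0,0,0],0],[1,[0,0,0],0]])

```text
time_s: 12.85
position: [0.4986, 0.0283, 0.0612]
tcp_rot: [[1.0, 0.027, 0.001], [0.027, -1.0, -0.0], [0.001, 0.0, -1.0]]
force: [0.2, -0.8, -1.7]
opening: 0.306
```

```bash
python3 go.py 498 28.3 46 1.5; python3 -c "
from h import *
cap('side','d1');cap('wrist','w4')
b=cv2.imread('pics/d1.png');cv2.imwrite('pics/d1z.png',cv2.resize(b[150:280,170:340],None,fx=4,fy=4,interpolation=cv2.INTER_CUBIC))"
```

```text
shift [-0.6 -0.  15.2] turn 0.0 q [-10.  36. 108.   0.  36.  79.] F [ 0.2 -0.8 -1.7] open 26.7 t 12.85
```

View pics/w4.png

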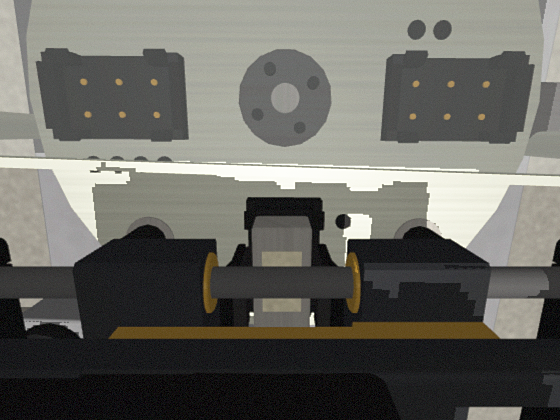

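Call:
servo_tool(increments=[[1,[-0.5,0,8],0],[1,[0,0,6],0],[1,[0,0,0],0]])

```text
time_s: 13.32
position: [0.4972, 0.0277, 0.0458]
tcp_rot: [[1.0, 0.026, -0.001], [0.026, -1.0, 0.0], [-0.001, -0.0, -1.0]]
force: [0.4, 0.0, -0.9]
opening: 0.306
```

Call:
servo_tool(increments=[[0.45,[0,0,1],0],[0.45,[0,0,0],0],[0.45,[0,0,-20],0],[0.45,[0,0,-50],0],[0.45,[0,0,-20],0]])

```text
time_s: 13.95
position: [0.499, 0.0275, 0.1379]
tcp_rot: [[1.0, 0.026, 0.004], [0.026, -1.0, -0.001], [0.004, 0.001, -1.0]]
force: [0.8, 0.7, 0.2]
opening: 0.547
```

```bash
python3 go.py 506.8 -50.4 100 46.5; python3 -c "
from h import *
cap('wrist','w5')"
```

```text
shift [ 5.6 78.1 38. ] turn -45.0 q [-10.  28. 105.   0.  47.  79.] F [0.8 0.7 0.2] open 47.6 t 13.95
```

View pics/w5.png

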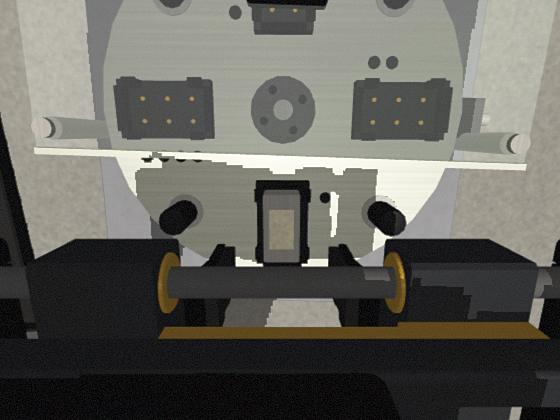

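```bash
python3 -c "
from h import *
s=load('w5');W=world('wrist',np.load('pics/w5_d.npy'),s)
print([W[v,u].round(4) for u,v in [(270,200),(295,200),(270,255),(295,255),(283,230)]])
print('knobR',[W[v,u].round(4) for u,v in [(388,225),(392,230)]])"
```

```text
[array([0.5194, 0.0374, 0.0638]), array([0.5196, 0.0194, 0.0622]), array([0.4774, 0.0367, 0.063 ]), array([0.4777, 0.018 , 0.0623]), array([0.4971, 0.0275, 0.063 ])]
knobR [array([ 0.5054, -0.0459,  0.0728]), array([ 0.5015, -0.0494,  0.0717])]
```

Call:
servo_tool(increments=[[0.45,[3,40,0],0],[0.45,[2.6,38,0],0],[0.45,[0,0,0],-10.5],[0.45,[0,0,0],-10.5],[0.45,[0,0,0],-10.5]])

```text
time_s: 14.62
position: [0.5049, -0.0502, 0.1349]
tcp_rot: [[0.836, 0.549, -0.001], [0.549, -0.836, 0.0], [-0.001, -0.001, -1.0]]
force: [-0.6, 0.8, 0.2]
opening: 0.553
```

Call:
servo_tool(increments=[[0.45,[0,0,0],-10.5],[0.45,[0,0,0],-3],[0.45,[0,0,0],0]])

```text
time_s: 15.0
position: [0.505, -0.05, 0.135]
tcp_rot: [[0.689, 0.725, -0.001], [0.725, -0.689, 0.0], [-0.0, -0.001, -1.0]]
force: [-0.0, -0.5, 0.3]
opening: 0.547
```

```bash
python3 go.py 506.8 -50.4 59 46.5
```

```text
shift [ 1.   1.7 76. ] turn -0.1 q [-18.  29. 104.   0.  48.  25.] F [-0.  -0.5  0.3] open 47.6 t 15.0
```

Call:
servo_tool(increments=[[0.5,[1,1.7,30],0],[0.5,[0,0,36],0],[0.5,[0,0,10],0],[1,[0,0,0],0],[1,[0,0,0],0]])

```text
time_s: 15.62
position: [0.508, -0.0508, 0.0604]
tcp_rot: [[0.689, 0.725, 0.002], [0.725, -0.689, -0.001], [0.001, 0.002, -1.0]]
force: [-0.2, -0.3, 0.5]
opening: 0.356
```

Call:
servo_tool(increments=[[1,[0,0,0],0],[1,[1.7,-19.1,0],10],[1,[1.7,-19.1,0],10],[1,[1.7,-19.1,0],10],[1,[1.7,-19.1,0],10]])

```text
time_s: 16.25
position: [0.4747, 0.0148, 0.0605]
tcp_rot: [[0.994, 0.106, 0.003], [0.106, -0.994, -0.003], [0.002, 0.003, -1.0]]
force: [-0.2, -6.4, -0.2]
opening: 0.214
```

Call:
servo_tool(increments=[[1,[1.7,-19.1,0],10],[1,[1.7,-19.1,0],10],[1,[1.7,-19.1,0],10],[1,[1.7,-19.1,0],10],[1,[1.7,-19.1,0],10]])

```text
time_s: 16.88
position: [0.5034, 0.1038, 0.0604]
tcp_rot: [[0.723, -0.691, -0.0], [-0.691, -0.723, -0.003], [0.002, 0.002, -1.0]]
force: [-0.3, -7.8, 0.5]
opening: 0.316
```

Call:
servo_tool(increments=[[1,[0.4,-5,0],2],[1,[0,0,0],0]])

```text
time_s: 17.12
position: [0.5084, 0.1092, 0.0604]
tcp_rot: [[0.7, -0.714, 0.003], [-0.714, -0.7, 0.001], [0.001, -0.003, -1.0]]
force: [0.7, 4.7, 1.6]
opening: 0.217
```

Call:
servo_tool(increments=[[0.45,[0,0,0],0],[0.45,[0,0,0],0],[0.45,[0,0,-50],0],[0.45,[0,0,-60],-10],[0.45,[0,0,-60],-10]])

```text
time_s: 17.75
position: [0.5062, 0.1077, 0.2307]
tcp_rot: [[0.905, -0.426, -0.002], [-0.426, -0.905, -0.001], [-0.002, 0.002, -1.0]]
force: [0.5, -0.3, 1.1]
opening: 0.543
```

Call:
servo_tool(increments=[[0.4,[0,0,-50],-10],[0.4,[0,0,-28],-10],[0.4,[-20,-40,0],-5],[0.4,[-20,-40,0],0],[0.4,[-10,-40,0],0]])

```text
time_s: 18.38
position: [0.4602, 0.2305, 0.3072]
tcp_rot: [[1.0, -0.009, -0.002], [-0.009, -1.0, -0.001], [-0.001, 0.001, -1.0]]
force: [0.9, -0.4, -0.6]
opening: 0.599
```

Call:
servo_tool(increments=[[0.4,[0,0,0],0],[0.4,[0,0,0],0]])

```text
time_s: 18.62
position: [0.4616, 0.2295, 0.3072]
tcp_rot: [[1.0, -0.009, -0.001], [-0.009, -1.0, -0.001], [-0.001, 0.001, -1.0]]
force: [0.8, -0.5, 0.6]
opening: 0.601
```

```bash
python3 - <<'E'
from h import *
p,d,s=cap('wrist','w6'); print(s['position'],s['tcp_rot'][:,0],s['joint_positions'])
mods('w6')
for q in pins('w6'): print(q)
E
```

```text
[0.46158708 0.22954495 0.3071525 ] [ 9.99962283e-01 -8.65526377e-03 -7.20502891e-04] [ 1.40450202e+01  1.62219165e+01  9.12055240e+01 -6.62563272e-02
  7.26316202e+01  1.04560720e+02]
[146. 146.] 890 rect [514.  404.5] [28.3 51.7] long yaw -12.0 z 0.0261
[219. 208.] 761 rect [430.2 315.4] [27.3 52.4] long yaw -13.8 z 0.0261
[162. 216.] 770 rect [420.4 392.5] [51.7 28.6] long yaw 23.0 z 0.026
(array([452.,   5.]), array([0.6683, 0.0339]), np.int32(1))
(array([450.,  23.]), array([0.6498, 0.0341]), np.int32(5))
(array([504.,  81.]), array([ 0.5865, -0.0377]), np.int32(9))
(array([518.9,  81.9]), array([ 0.5853, -0.0557]), np.int32(8))
(array([533.7,  82.9]), array([ 0.584 , -0.0737]), np.int32(9))
(array([501.1,  95.1]), array([ 0.5705, -0.0366]), np.int32(8))
(array([515.9,  95.9]), array([ 0.5694, -0.0547]), np.int32(8))
(array([530.5,  96.9]), array([ 0.5681, -0.0726]), np.int32(8))
(array([431.5, 141.5]), array([0.5164, 0.0423]), np.int32(12))
(array([444.7, 142.2]), array([0.5153, 0.0257]), np.int32(12))
(array([429.7, 156.2]), array([0.4982, 0.0428]), np.int32(12))
(array([442.2, 156.8]), array([0.4974, 0.0269]), np.int32(11))
(array([427.5, 170.5]), array([0.4803, 0.0438]), np.int32(12))
(array([439.6, 171.1]), array([0.4794, 0.0283]), np.int32(11))
```

View pics/w6.png

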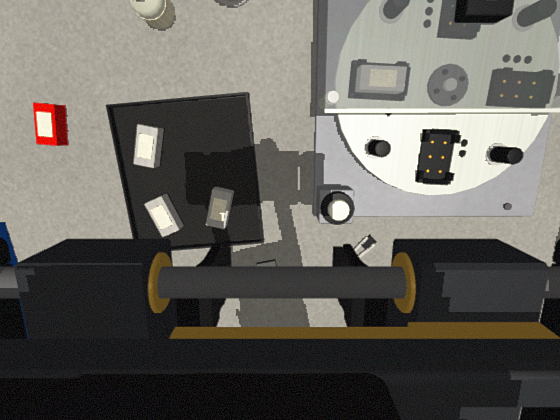

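```bash
python3 go.py 430.2 316.4 8 -13.8
```

```text
shift [-32.4 -87.1 299.1] turn 13.2 q [ 14.  16.  91.  -0.  73. 105.] F [-0.4 -0.3 -0.1] open 52.3 t 18.675
```

Call:
servo_tool(increments=[[0.4,[-16.4,-43.1,30],0],[0.4,[-16,-44,30],0],[0.4,[0,0,55],6.6],[0.4,[0,0,55],6.6],[0.4,[0,0,55],0]])

```text
time_s: 19.3
position: [0.4313, 0.3167, 0.0811]
tcp_rot: [[0.971, -0.239, 0.001], [-0.239, -0.971, 0.0], [0.001, -0.0, -1.0]]
force: [0.8, 0.7, -0.5]
opening: 0.597
```

Call:
servo_tool(increments=[[0.4,[0,0,20],0],[0.4,[0,0,0],0],[0.4,[0,0,0],0]])

```text
time_s: 19.68
position: [0.4315, 0.3174, 0.0633]
tcp_rot: [[0.971, -0.238, 0.002], [-0.238, -0.971, 0.001], [0.001, -0.001, -1.0]]
force: [-0.3, 0.3, -0.7]
opening: 0.603
```

```bash
python3 go.py 430.2 316.4 8 -13.8
```

```text
shift [-1.1  1.3 55.3] turn 0.0 q [ 24.  37. 102.  -0.  40. 128.] F [-0.3  0.3 -0.7] open 52.4 t 19.675
```

Call:
servo_tool(increments=[[0.4,[-1,1.2,30],0],[0.4,[0,0,25],0],[0.4,[0,0,0],0],[1,[0,0,0],0],[1,[0,0,0],0]])

```text
time_s: 20.3
position: [0.43, 0.3173, 0.0089]
tcp_rot: [[0.971, -0.237, 0.003], [-0.237, -0.971, 0.001], [0.002, -0.002, -1.0]]
force: [-0.1, -0.2, -0.1]
opening: 0.451
```

Call:
servo_tool(increments=[[1,[0,0,0],0],[1,[0,0,0],0]])

```text
time_s: 20.55
position: [0.4293, 0.3169, 0.0083]
tcp_rot: [[0.972, -0.237, 0.001], [-0.237, -0.972, 0.0], [0.001, -0.001, -1.0]]
force: [-0.6, -0.5, 5.7]
opening: 0.304
```

Call:
servo_tool(increments=[[1,[0,0,-20],0],[1,[0,0,-40],0],[1,[0,0,-40],0],[1,[0,0,-15],-5],[1,[0,0,0],-5]])

```text
time_s: 21.18
position: [0.4298, 0.3173, 0.1241]
tcp_rot: [[0.998, -0.062, 0.003], [-0.062, -0.998, 0.002], [0.003, -0.002, -1.0]]
force: [-0.1, -0.8, -1.3]
opening: 0.307
```

```bash
python3 go.py 497.8 33.5 100 -3
```

```text
shift [ 85.4 279.1  23.9] turn -0.5 q [ 24.  31. 101.   0.  48. 118.] F [-0.1 -0.8 -1.3] open 26.7 t 21.175
```

Call:
servo_tool(increments=[[1,[12,40,0],-0.5],[1,[17,55,0],0],[1,[17,55,0],0],[1,[17,55,0],0],[1,[15,45,0],0]])

```text
time_s: 21.8
position: [0.4927, 0.0607, 0.1224]
tcp_rot: [[0.998, -0.057, 0.0], [-0.057, -0.998, 0.0], [0.0, -0.0, -1.0]]
force: [-0.5, 0.4, -0.6]
opening: 0.307
```

Call:
servo_tool(increments=[[1,[7,29,0],0],[1,[0,0,20],0],[1,[0,0,15],0],[1,[0,0,0],0],[1,[0,0,0],0]])

```text
time_s: 22.42
position: [0.4978, 0.0339, 0.0876]
tcp_rot: [[0.998, -0.055, 0.0], [-0.055, -0.998, 0.0], [0.0, -0.0, -1.0]]
force: [-0.4, -0.1, -0.5]
opening: 0.307
```

```bash
python3 go.py 497.8 33.5 46 -3; python3 - <<'E'
from h import *
cap('wrist','w7')
for q in pins('w7'): print(q)
E
```

```text
shift [-0.   0.4 41.6] turn -0.2 q [ -9.  33. 107.   0.  40.  84.] F [-0.4 -0.1 -0.5] open 26.7 t 22.425
(array([396.6,  87.8]), array([ 0.5864, -0.0374]), np.int32(28))
(array([427.3,  88. ]), array([ 0.5853, -0.0554]), np.int32(26))
(array([457.9,  88. ]), array([ 0.5843, -0.0734]), np.int32(26))
(array([394.3, 116. ]), array([ 0.5706, -0.0365]), np.int32(26))
(array([424.3, 116.3]), array([ 0.5695, -0.0544]), np.int32(27))
(array([454.4, 116.6]), array([ 0.5683, -0.0724]), np.int32(27))
(array([269.2, 211.6]), array([0.5162, 0.0421]), np.int32(26))
(array([294. , 211.6]), array([0.5153, 0.0262]), np.int32(25))
```

View pics/w7.png

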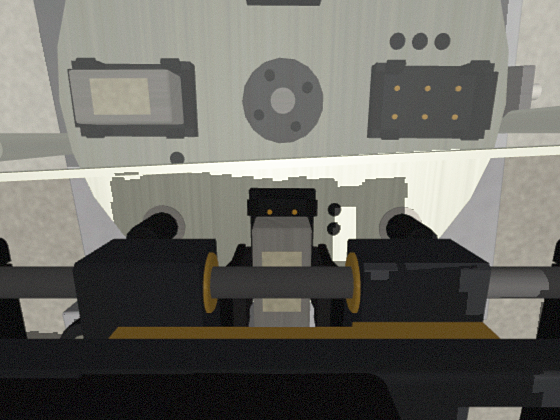

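Call:
servo_tool(increments=[[1,[-0.8,-1,20],0],[1,[0,0,12],0],[1,[0,0,6],0],[1,[0,0,3],0],[1,[0,0,0],0]])

```text
time_s: 23.1
position: [0.4972, 0.0344, 0.0465]
tcp_rot: [[0.998, -0.056, 0.0], [-0.056, -0.998, -0.0], [0.0, 0.0, -1.0]]
force: [0.5, 0.2, 0.1]
opening: 0.307
```

Call:
servo_tool(increments=[[0.45,[0,0,0.8],0],[0.45,[0,0,0],0],[0.45,[0,0,-20],0],[0.45,[0,0,-50],0],[0.45,[0,0,-20],0]])

```text
time_s: 23.72
position: [0.4984, 0.0343, 0.1382]
tcp_rot: [[0.998, -0.056, 0.004], [-0.056, -0.998, -0.001], [0.004, 0.0, -1.0]]
force: [-0.1, -0.3, -0.6]
opening: 0.547
```

```bash
python3 go.py 500.4 -43.8 100 41.7; python3 -c "
from h import *
cap('wrist','w8')
s=load('w8');W=world('wrist',np.load('pics/w8_d.npy'),s)
i=proj('wrist',[[.5175,.043,.064],[.5175,.025,.064],[.478,.044,.064],[.478,.026,.064]],s).round().astype(int)
print([(u,v,W[v,u].round(4)) for u,v in i])"
```

```text
shift [ 6.2 77.8 38.2] turn -44.9 q [ -9.  28. 105.   0.  47.  84.] F [-0.1 -0.3 -0.6] open 47.6 t 23.725
[(np.int64(270), np.int64(203), array([0.5171, 0.0427, 0.0631])), (np.int64(295), np.int64(201), array([0.5175, 0.0247, 0.0631])), (np.int64(272), np.int64(255), array([0.4775, 0.0438, 0.0634])), (np.int64(296), np.int64(253), array([0.4782, 0.0258, 0.0636]))]
```

View pics/w8.png

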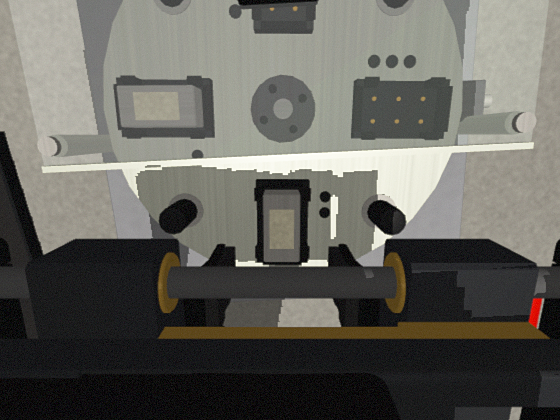

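Modules sit flat in nests 1 (left, (160,107)) and 2 (front, (283,225)). Now turn to nest 3.

Call:
servo_tool(increments=[[0.45,[3.2,40,0],0],[0.45,[3,38,0],0],[0.45,[0,0,0],-10.5],[0.45,[0,0,0],-10.5],[0.45,[0,0,0],-10.5]])

```text
time_s: 24.4
position: [0.4985, -0.0439, 0.1351]
tcp_rot: [[0.878, 0.479, -0.001], [0.479, -0.878, 0.0], [-0.001, -0.001, -1.0]]
force: [-0.8, -0.8, -1.1]
opening: 0.552
```

Call:
servo_tool(increments=[[0.45,[0,0,0],-10.5],[0.45,[0,0,0],-3],[0.45,[0,0,0],0]])

```text
time_s: 24.78
position: [0.4985, -0.0437, 0.1352]
tcp_rot: [[0.746, 0.666, -0.001], [0.666, -0.746, 0.0], [-0.0, -0.001, -1.0]]
force: [0.8, 0.1, -0.3]
opening: 0.547
```

```bash
python3 go.py 500.4 -43.8 59 41.7
```

```text
shift [ 1.4  1.4 76.2] turn 0.0 q [-18.  28. 105.   0.  47.  30.] F [ 0.8  0.1 -0.3] open 47.6 t 24.775
```

Call:
servo_tool(increments=[[0.5,[1.4,1.4,30],0],[0.5,[0,0,36],0],[0.5,[0,0,10],0],[1,[0,0,0],0],[1,[0,0,0],0]])

```text
time_s: 25.4
position: [0.5017, -0.0441, 0.0606]
tcp_rot: [[0.746, 0.666, 0.002], [0.666, -0.746, -0.001], [0.001, 0.002, -1.0]]
force: [-0.8, 0.2, 0.1]
opening: 0.354
```

Call:
servo_tool(increments=[[1,[0,0,0],0],[1,[1.7,-19.1,0],10],[1,[1.7,-19.1,0],10],[1,[1.7,-19.1,0],10],[1,[1.7,-19.1,0],10]])

```text
time_s: 26.02
position: [0.474, 0.0243, 0.0607]
tcp_rot: [[1.0, 0.024, 0.003], [0.024, -1.0, -0.002], [0.003, 0.003, -1.0]]
force: [0.3, -7.6, -1.7]
opening: 0.217
```

Call:
servo_tool(increments=[[1,[1.7,-19.1,0],10],[1,[1.7,-19.1,0],10],[1,[1.7,-19.1,0],10],[1,[1.7,-19.1,0],10],[1,[1.1,-15,0],8]])

```text
time_s: 26.65
position: [0.5068, 0.1068, 0.0606]
tcp_rot: [[0.69, -0.724, -0.0], [-0.724, -0.69, -0.004], [0.002, 0.003, -1.0]]
force: [-0.8, -12.9, 0.9]
opening: 0.218
```

Call:
servo_tool(increments=[[1,[0,0,0],0],[1,[0,0,0],0]])

```text
time_s: 26.9
position: [0.5091, 0.1087, 0.0606]
tcp_rot: [[0.691, -0.722, 0.005], [-0.722, -0.691, 0.001], [0.003, -0.005, -1.0]]
force: [5.3, -2.3, -0.5]
opening: 0.214
```

Call:
servo_tool(increments=[[0.45,[0,0,0],0],[0.45,[0,0,0],0],[0.45,[0,0,-50],0],[0.45,[0,0,-60],-10],[0.45,[0,0,-60],-10]])

```text
time_s: 27.52
position: [0.5043, 0.1085, 0.2304]
tcp_rot: [[0.9, -0.436, -0.005], [-0.436, -0.9, -0.0], [-0.005, 0.003, -1.0]]
force: [0.7, -0.6, -0.8]
opening: 0.541
```

Call:
servo_tool(increments=[[0.4,[0,0,-50],-10],[0.4,[0,0,-28],-10],[0.4,[-20,-40,0],-6],[0.4,[-20,-40,0],0],[0.4,[-10,-60,0],0]])

```text
time_s: 28.15
position: [0.4588, 0.2503, 0.3069]
tcp_rot: [[1.0, -0.005, -0.005], [-0.005, -1.0, -0.002], [-0.005, 0.002, -1.0]]
force: [0.5, 0.9, -1.3]
opening: 0.601
```

Call:
servo_tool(increments=[[0.4,[0,0,0],0],[0.4,[0,0,0],0]])

```text
time_s: 28.4
position: [0.4602, 0.2501, 0.3069]
tcp_rot: [[1.0, -0.002, -0.003], [-0.002, -1.0, -0.002], [-0.003, 0.002, -1.0]]
force: [-0.3, 0.0, -0.2]
opening: 0.6
```

```bash
python3 - <<'E'
from h import *
p,d,s=cap('wrist','w9'); print(s['position'],s['tcp_rot'][:,0],s['joint_positions'])
mods('w9')
for q in pins('w9'): print(q)
E
```

```text
[0.46023009 0.25006197 0.30686096] [ 0.99999354 -0.00206522 -0.00294342] [ 1.63141596e+01  1.70157903e+01  9.00685939e+01 -5.62552313e-02
  7.31073266e+01  1.06448770e+02]
[162. 143.] 893 rect [513.8 404.7] [28.  51.8] long yaw -12.1 z 0.0262
[199. 228.] 741 rect [400.5 364.1] [52.2 27.7] long yaw 8.1 z 0.0259
(array([522. ,  81.3]), array([ 0.5858, -0.0379]), np.int32(7))
(array([536.8,  82.4]), array([ 0.5846, -0.0558]), np.int32(8))
(array([551.2,  83.6]), array([ 0.5831, -0.0735]), np.int32(8))
(array([518.8,  95.4]), array([ 0.5699, -0.0367]), np.int32(8))
(array([533. ,  96.7]), array([ 0.5683, -0.0542]), np.int32(7))
(array([548. ,  97.5]), array([ 0.5674, -0.0726]), np.int32(6))
(array([448. , 140.8]), array([0.5165, 0.0426]), np.int32(12))
(array([460.6, 141.6]), array([0.5155, 0.0268]), np.int32(13))
(array([445.5, 155.5]), array([0.4984, 0.0437]), np.int32(12))
(array([457.7, 156.2]), array([0.4974, 0.0282]), np.int32(12))
(array([442.5, 169.5]), array([0.4808, 0.0455]), np.int32(12))
(array([454.8, 170.5]), array([0.4795, 0.0296]), np.int32(11))
```

View pics/w9.png

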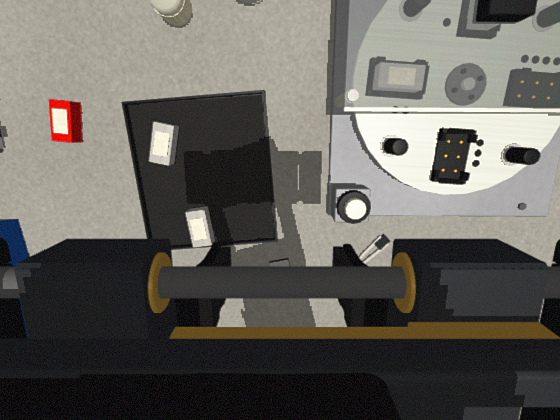

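```bash
python3 go.py 400.5 365.2 8 8.1
```

```text
shift [ -60.  -115.9  299. ] turn -8.3 q [ 16.  17.  90.  -0.  73. 106.] F [-0.7 -0.5  0.1] open 52.3 t 28.45
```

Call:
servo_tool(increments=[[0.4,[-25,-45,20],0],[0.4,[-20,-40,30],0],[0.4,[-15,-31,45],0],[0.4,[0,0,55],-8.3],[0.4,[0,0,55],0]])

```text
time_s: 29.08
position: [0.4027, 0.3658, 0.1014]
tcp_rot: [[0.99, 0.14, 0.001], [0.14, -0.99, -0.0], [0.001, 0.0, -1.0]]
force: [0.2, 0.7, -0.8]
opening: 0.601
```

Call:
servo_tool(increments=[[0.4,[0,0,40],0],[0.4,[0,0,0],0],[0.4,[0,0,0],0]])

```text
time_s: 29.45
position: [0.4035, 0.3665, 0.0638]
tcp_rot: [[0.99, 0.139, 0.001], [0.139, -0.99, 0.001], [0.002, -0.001, -1.0]]
force: [-1.0, -0.1, -0.1]
opening: 0.604
```

```bash
python3 go.py 400.5 365.2 8 8.1
```

```text
shift [-3.2  0.9 55.8] turn -0.1 q [ 30.  38. 101.  -0.  41. 113.] F [-1.  -0.1 -0.1] open 52.6 t 29.45
```

Call:
servo_tool(increments=[[0.4,[-2.8,0.8,30],0],[0.4,[0,0,25.5],0],[0.4,[0,0,0],0],[0.7,[0,0,0],0],[1,[0,0,0],0]])

```text
time_s: 30.08
position: [0.4006, 0.3663, 0.0088]
tcp_rot: [[0.99, 0.141, 0.003], [0.141, -0.99, 0.002], [0.003, -0.001, -1.0]]
force: [-0.3, 0.2, 0.4]
opening: 0.455
```

Call:
servo_tool(increments=[[1,[0,0,0],0],[1,[0,0,0],0]])

```text
time_s: 30.32
position: [0.3999, 0.3658, 0.008]
tcp_rot: [[0.99, 0.141, 0.001], [0.141, -0.99, 0.001], [0.001, -0.0, -1.0]]
force: [-0.4, 0.0, 5.4]
opening: 0.306
```

Call:
servo_tool(increments=[[1,[0,0,-20],0],[1,[0,0,-40],0],[1,[0,0,-40],0],[1,[0,0,-15],6],[1,[0,0,0],6]])

```text
time_s: 30.95
position: [0.4002, 0.3662, 0.1238]
tcp_rot: [[0.997, -0.072, 0.003], [-0.072, -0.997, 0.002], [0.003, -0.002, -1.0]]
force: [-0.7, 0.1, 0.2]
opening: 0.31
```

```bash
python3 go.py 497.8 34.5 87 -4
```

```text
shift [121.1 323.9  36.5] turn -0.1 q [ 31.  32.  99.   0.  49. 125.] F [-0.7  0.1  0.2] open 27.0 t 30.95
```

Call:
servo_tool(increments=[[1,[15,40,0],0],[1,[20,54,0],0],[1,[20,54,0],0],[1,[20,54,0],0],[1,[20,54,0],0]])

```text
time_s: 31.58
position: [0.4769, 0.102, 0.1221]
tcp_rot: [[0.998, -0.068, 0.0], [-0.068, -0.998, 0.0], [0.0, -0.0, -1.0]]
force: [-0.4, -1.1, -0.4]
opening: 0.31
```

Call:
servo_tool(increments=[[1,[16,43,0],0],[1,[10,25,0],0],[1,[0,0,20],0],[1,[0,0,15],0],[1,[0,0,0],0]])

```text
time_s: 32.2
position: [0.4966, 0.0346, 0.0859]
tcp_rot: [[0.998, -0.068, -0.004], [-0.068, -0.998, 0.001], [-0.004, -0.0, -1.0]]
force: [0.2, -0.0, -1.6]
opening: 0.308
```

Call:
servo_tool(increments=[[1,[0,0,0],0]])

```text
time_s: 32.33
position: [0.498, 0.0346, 0.0872]
tcp_rot: [[0.998, -0.067, -0.0], [-0.067, -0.998, 0.0], [-0.0, -0.0, -1.0]]
force: [0.2, -0.1, -0.9]
opening: 0.308
```

```bash
python3 go.py 497.8 34.5 46 -4; python3 - <<'E'
from h import *
cap('wrist','w10')
for q in pins('w10'): print(q)
E
```

```text
shift [-0.2  0.1 41.2] turn 0.1 q [ -9.  33. 107.   0.  40.  85.] F [ 0.2 -0.1 -0.9] open 26.8 t 32.325
(array([396.4,  87.8]), array([ 0.5857, -0.0376]), np.int32(29))
(array([426.9,  88. ]), array([ 0.5844, -0.0554]), np.int32(26))
(array([457.6,  88. ]), array([ 0.5831, -0.0733]), np.int32(27))
(array([393.9, 116.1]), array([ 0.5699, -0.0363]), np.int32(22))
(array([424.2, 116.3]), array([ 0.5685, -0.0543]), np.int32(27))
(array([454.3, 116.4]), array([ 0.5672, -0.0723]), np.int32(27))
(array([268.8, 211.7]), array([0.5165, 0.0428]), np.int32(26))
(array([293.7, 211.9]), array([0.5153, 0.027 ]), np.int32(24))
```

View pics/w10.png

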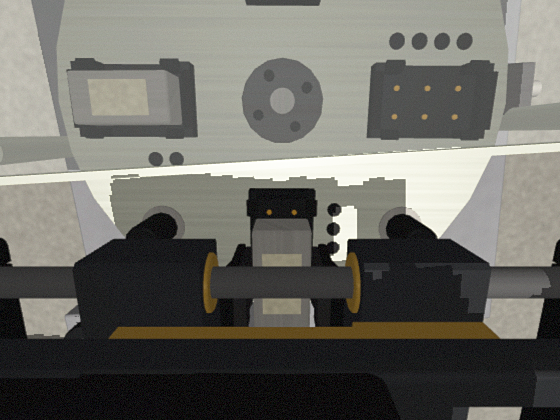

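Call:
servo_tool(increments=[[1,[-0.6,-1.3,20],0.1],[1,[0,0,12],0],[1,[0,0,6],0],[1,[0,0,3],0],[1,[0,0,0],0]])

```text
time_s: 33.0
position: [0.4976, 0.0354, 0.0462]
tcp_rot: [[0.998, -0.07, 0.0], [-0.07, -0.998, -0.0], [0.0, 0.0, -1.0]]
force: [-1.1, 0.4, 0.1]
opening: 0.309
```

Call:
servo_tool(increments=[[0.45,[0,0,0.5],0],[0.45,[0,0,0],0],[0.45,[0,0,-20],0],[0.45,[0,0,-50],0],[0.45,[0,0,-20],0]])

```text
time_s: 33.62
position: [0.4988, 0.0353, 0.1381]
tcp_rot: [[0.998, -0.07, 0.004], [-0.07, -0.998, -0.001], [0.004, 0.0, -1.0]]
force: [0.3, -0.5, -0.1]
opening: 0.549
```

```bash
python3 go.py 499.4 -42.7 59 41; python3 -c "
from h import *
cap('wrist','w11')
s=load('w11');W=world('wrist',np.load('pics/w11_d.npy'),s)
i=proj('wrist',[[.5175,.044,.064],[.5175,.026,.064],[.478,.045,.064],[.478,.027,.064]],s).round().astype(int)
print([(u,v,W[v,u].round(4)) for u,v in i])"
```

```text
shift [ 5.7 77.7 79.2] turn -45.0 q [ -9.  28. 105.   0.  47.  85.] F [ 0.3 -0.5 -0.1] open 47.7 t 33.625
[(np.int64(269), np.int64(203), array([0.5176, 0.0442, 0.0631])), (np.int64(294), np.int64(202), array([0.5171, 0.0262, 0.0629])), (np.int64(272), np.int64(255), array([0.4779, 0.0452, 0.063 ])), (np.int64(296), np.int64(254), array([0.4777, 0.0272, 0.0638]))]
```

View pics/w11.png

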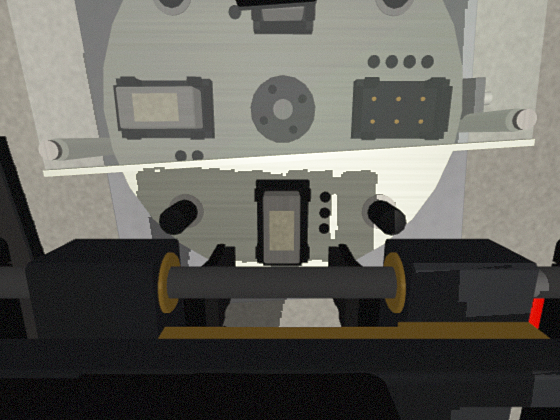

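Call:
servo_tool(increments=[[0.45,[3,40,0],0],[0.45,[2.7,37.7,0],0],[0.45,[0,0,0],-10.5],[0.45,[0,0,0],-10.5],[0.45,[0,0,0],-10.5]])

```text
time_s: 34.3
position: [0.4973, -0.0426, 0.1351]
tcp_rot: [[0.885, 0.466, -0.001], [0.466, -0.885, 0.0], [-0.001, -0.001, -1.0]]
force: [-0.6, -0.5, 0.2]
opening: 0.548
```

Call:
servo_tool(increments=[[0.45,[0,0,0],-10.5],[0.45,[0,0,0],-3],[0.45,[0,0,0],0]])

```text
time_s: 34.67
position: [0.4974, -0.0424, 0.1352]
tcp_rot: [[0.755, 0.655, -0.001], [0.655, -0.755, 0.0], [-0.0, -0.001, -1.0]]
force: [-0.4, 0.1, -0.5]
opening: 0.554
```

```bash
python3 go.py 499.4 -42.7 59 41
```

```text
shift [ 1.3  1.6 76.2] turn -0.1 q [-18.  28. 105.  -0.  47.  31.] F [-0.4  0.1 -0.5] open 48.2 t 34.675
```

Call:
servo_tool(increments=[[0.5,[1.3,1.6,30],0],[0.5,[0,0,36],0],[0.5,[0,0,10],0],[1,[0,0,0],0],[1,[0,0,0],0]])

```text
time_s: 35.3
position: [0.5006, -0.043, 0.0606]
tcp_rot: [[0.755, 0.656, 0.002], [0.656, -0.755, -0.001], [0.001, 0.002, -1.0]]
force: [0.1, -0.3, 0.8]
opening: 0.353
```

Call:
servo_tool(increments=[[1,[0,0,0],0],[1,[1.7,-19.1,0],10],[1,[1.7,-19.1,0],10],[1,[1.7,-19.1,0],10],[1,[1.7,-19.1,0],10]])

```text
time_s: 35.92
position: [0.4739, 0.0258, 0.0607]
tcp_rot: [[1.0, 0.01, 0.003], [0.01, -1.0, -0.002], [0.003, 0.002, -1.0]]
force: [0.1, -7.0, -0.5]
opening: 0.217
```

Call:
servo_tool(increments=[[1,[1.7,-19.1,0],10],[1,[1.7,-19.1,0],10],[1,[1.7,-19.1,0],10],[1,[1.7,-19.1,0],10],[1,[0.7,-10,0],5]])

```text
time_s: 36.55
position: [0.505, 0.1049, 0.0606]
tcp_rot: [[0.717, -0.697, 0.001], [-0.697, -0.717, -0.002], [0.002, 0.001, -1.0]]
force: [-0.4, -6.7, 0.9]
opening: 0.213
```

Call:
servo_tool(increments=[[1,[0,0,0],0],[1,[0,0,0],0],[1,[0,0,0],0]])

```text
time_s: 36.92
position: [0.5057, 0.1053, 0.0606]
tcp_rot: [[0.72, -0.694, 0.003], [-0.694, -0.72, -0.001], [0.003, -0.002, -1.0]]
force: [2.8, -2.7, 5.5]
opening: 0.22
```

Call:
servo_tool(increments=[[0.45,[0,0,0],0],[0.45,[0,0,0],0],[0.45,[0,0,-50],0],[0.45,[0,0,-60],-10],[0.45,[0,0,-60],-10]])

```text
time_s: 37.55
position: [0.5026, 0.106, 0.2303]
tcp_rot: [[0.916, -0.401, -0.004], [-0.401, -0.916, -0.0], [-0.004, 0.002, -1.0]]
force: [1.1, 0.5, -0.0]
opening: 0.542
```

Call:
servo_tool(increments=[[0.4,[0,0,-50],-10],[0.4,[0,0,-28],-10],[0.4,[-20,-40,0],-4],[0.4,[-20,-40,0],0],[0.4,[-10,-60,0],0]])

```text
time_s: 38.17
position: [0.4551, 0.2473, 0.3069]
tcp_rot: [[1.0, -0.002, -0.003], [-0.002, -1.0, -0.002], [-0.003, 0.002, -1.0]]
force: [0.6, -0.0, -0.2]
opening: 0.6
```

Call:
servo_tool(increments=[[0.4,[0,-50,0],0],[0.4,[0,0,0],0],[0.4,[0,0,0],0]])

```text
time_s: 38.55
position: [0.4561, 0.2966, 0.3067]
tcp_rot: [[1.0, 0.001, -0.003], [0.001, -1.0, -0.002], [-0.003, 0.002, -1.0]]
force: [-1.0, -0.5, -0.2]
opening: 0.601
```

```bash
python3 - <<'E'
from h import *
p,d,s=cap('wrist','w12'); print(s['position'],s['tcp_rot'][:,0],s['joint_positions'])
mods('w12')
for q in pins('w12'): print(q)
E
python3 go.py 513.8 405.7 8 -12
```

```text
[0.45611204 0.2965908  0.30668134] [ 9.99995470e-01  9.04163262e-04 -2.87111047e-03] [ 2.12855909e+01  1.87814679e+01  8.74017538e+01 -4.25855703e-02
  7.40091730e+01  1.11245431e+02]
[197. 140.] 886 rect [513.6 405.2] [27.6 51.7] long yaw -12.1 z 0.0262
(array([489.5, 138.5]), array([0.5158, 0.038 ]), np.int32(12))
(array([502.2, 138.6]), array([0.5157, 0.0221]), np.int32(14))
(array([487. , 153.2]), array([0.4978, 0.0384]), np.int32(12))
(array([499.6, 153.4]), array([0.4976, 0.0225]), np.int32(13))
(array([484.5, 167.5]), array([0.4799, 0.0389]), np.int32(12))
(array([497.5, 167.5]), array([0.4799, 0.0224]), np.int32(12))
shift [  57.9 -110.   298.6] turn 12.0 q [ 21.  19.  87.  -0.  74. 111.] F [ 0.1 -0.1  0. ] open 52.1 t 38.6
```

View pics/w12.png

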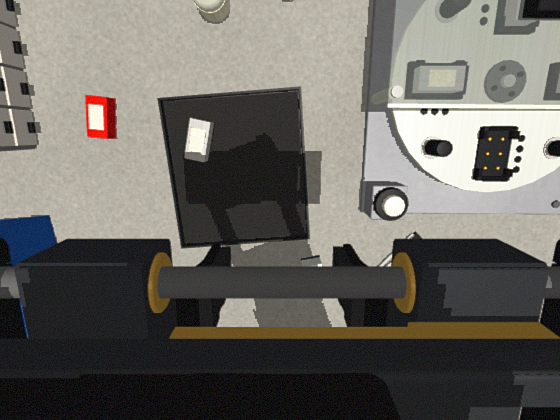

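Call:
servo_tool(increments=[[0.4,[22,-40,20],0],[0.4,[20,-40,30],0],[0.4,[16,-30,45],0],[0.4,[0,0,55],6],[0.4,[0,0,55],6]])

```text
time_s: 39.22
position: [0.516, 0.4057, 0.101]
tcp_rot: [[0.977, -0.213, -0.0], [-0.213, -0.977, -0.0], [-0.0, 0.0, -1.0]]
force: [1.8, -0.2, -0.2]
opening: 0.601
```

Call:
servo_tool(increments=[[0.4,[0,0,40],0],[0.4,[0,0,0],0],[0.4,[0,0,0],0]])

```text
time_s: 39.6
position: [0.5169, 0.4068, 0.0642]
tcp_rot: [[0.978, -0.209, 0.002], [-0.209, -0.978, 0.001], [0.002, -0.001, -1.0]]
force: [-0.5, 1.3, 0.7]
opening: 0.6
```

```bash
python3 go.py 513.7 405.8 8 -12
```

```text
shift [-3.   1.8 56.2] turn -0.1 q [ 28.  44.  84.  -0.  52. 131.] F [-0.5  1.3  0.7] open 52.2 t 39.6
```

Call:
servo_tool(increments=[[0.4,[-2.7,1.4,30],0],[0.4,[0,0,26],0],[0.4,[0,0,0],0],[0.7,[0,0,0],0],[1,[0,0,0],0]])

```text
time_s: 40.22
position: [0.5138, 0.4071, 0.0088]
tcp_rot: [[0.978, -0.208, 0.003], [-0.208, -0.978, 0.002], [0.003, -0.003, -1.0]]
force: [-0.1, 0.1, 0.3]
opening: 0.457
```

Call:
servo_tool(increments=[[1,[0,0,0],0],[1,[0,0,0],0]])

```text
time_s: 40.48
position: [0.5129, 0.4066, 0.0077]
tcp_rot: [[0.978, -0.208, 0.001], [-0.208, -0.978, 0.0], [0.001, -0.001, -1.0]]
force: [-1.1, -0.7, 4.6]
opening: 0.311
```

Call:
servo_tool(increments=[[1,[0,0,-20],0],[1,[0,0,-40],0],[1,[0,0,-40],0],[1,[0,0,-15],-6],[1,[0,0,0],-5.5]])

```text
time_s: 41.1
position: [0.5136, 0.4073, 0.1251]
tcp_rot: [[1.0, -0.006, 0.005], [-0.006, -1.0, 0.003], [0.005, -0.003, -1.0]]
force: [-0.5, -0.7, -1.3]
opening: 0.308
```

```bash
python3 go.py 497.8 29 87 -0.5
```

```text
shift [-13.9 378.5  37. ] turn 0.2 q [ 29.  39.  82.   0.  58. 119.] F [-0.5 -0.7 -1.3] open 26.8 t 41.1
```

Call:
servo_tool(increments=[[1,[-2,40,0],0],[1,[-2,57,0],0],[1,[-2,58,0],0],[1,[-2,58,0],0],[1,[-2,58,0],0]])

```text
time_s: 41.72
position: [0.5001, 0.1339, 0.1228]
tcp_rot: [[1.0, -0.008, 0.002], [-0.008, -1.0, 0.0], [0.002, -0.0, -1.0]]
force: [0.1, -0.4, -0.4]
opening: 0.304
```

Call:
servo_tool(increments=[[1,[-2,50,0],0],[1,[-2,37,0],0],[1,[0,20,0],0],[1,[0,0,20],0],[1,[0,0,14],0]])

```text
time_s: 42.35
position: [0.4953, 0.0282, 0.0879]
tcp_rot: [[1.0, -0.01, 0.001], [-0.01, -1.0, -0.0], [0.001, 0.0, -1.0]]
force: [0.4, -0.2, -0.9]
opening: 0.307
```

Call:
servo_tool(increments=[[1,[0,0,0],0],[1,[0,0,0],0]])

```text
time_s: 42.6
position: [0.4953, 0.0289, 0.088]
tcp_rot: [[1.0, -0.008, 0.0], [-0.008, -1.0, -0.0], [0.0, 0.0, -1.0]]
force: [-0.4, -0.6, -1.1]
opening: 0.31
```

```bash
python3 go.py 497.8 29 46 -0.5; python3 - <<'E'
from h import *
cap('wrist','w13')
for q in pins('w13'): print(q)
E
```

```text
shift [ 2.5 -0.1 42. ] turn 0.0 q [-10.  33. 107.   0.  40.  81.] F [-0.4 -0.6 -1.1] open 27.0 t 42.6
(array([268.4, 207.8]), array([0.5157, 0.0384]), np.int32(26))
(array([293.4, 207.7]), array([0.5156, 0.0224]), np.int32(27))
```

View pics/w13.png

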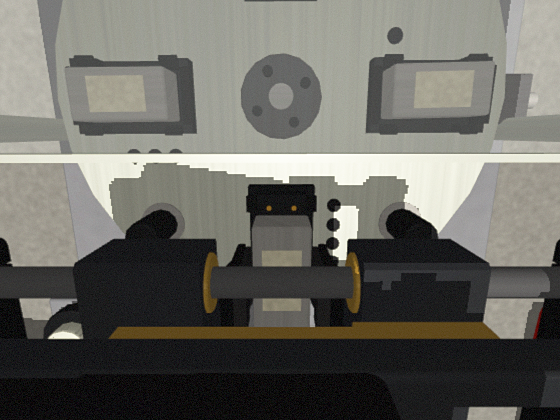

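Call:
servo_tool(increments=[[1,[1.8,-1.4,20],0],[1,[0,0,12],0],[1,[0,0,7],0],[1,[0,0,3],0],[1,[0,0,0],0]])

```text
time_s: 43.28
position: [0.4968, 0.0299, 0.0457]
tcp_rot: [[1.0, -0.009, -0.0], [-0.009, -1.0, -0.0], [-0.0, 0.0, -1.0]]
force: [0.0, 0.6, -0.6]
opening: 0.308
```

Call:
servo_tool(increments=[[0.45,[0,0,0],0],[0.45,[0,0,0],0],[0.45,[0,0,-20],0],[0.45,[0,0,-50],0],[0.45,[0,0,-20],0]])

```text
time_s: 43.9
position: [0.4981, 0.0298, 0.1382]
tcp_rot: [[1.0, -0.009, 0.004], [-0.009, -1.0, -0.001], [0.004, 0.001, -1.0]]
force: [-0.6, -0.1, -1.2]
opening: 0.545
```

```bash
python3 go.py 504 106.5 59 -45; python3 -c "
from h import *
cap('wrist','w14')
s=load('w14');W=world('wrist',np.load('pics/w14_d.npy'),s)
i=proj('wrist',[[.5175,.039,.064],[.5175,.021,.064],[.478,.04,.064],[.478,.022,.064]],s).round().astype(int)
print([(u,v,W[v,u].round(4)) for u,v in i])"
```

```text
shift [  4.8 -76.8  79.2] turn 44.5 q [ -9.  28. 105.   0.  47.  81.] F [-0.6 -0.1 -1.2] open 47.5 t 43.9
[(np.int64(270), np.int64(202), array([0.5171, 0.039 , 0.0625])), (np.int64(295), np.int64(202), array([0.5172, 0.021 , 0.0639])), (np.int64(270), np.int64(254), array([0.4779, 0.0397, 0.064 ])), (np.int64(294), np.int64(254), array([0.4775, 0.0218, 0.0634]))]
```

View pics/w14.png

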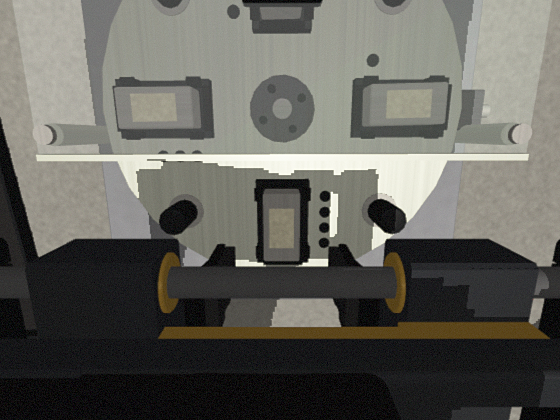

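Call:
servo_tool(increments=[[0.45,[3,-38,0],0],[0.45,[2.8,-39.4,0],0],[0.45,[0,0,0],10.5],[0.45,[0,0,0],10.5],[0.45,[0,0,0],10.5]])

```text
time_s: 44.58
position: [0.5029, 0.1075, 0.1351]
tcp_rot: [[0.845, -0.535, -0.001], [-0.535, -0.845, 0.0], [-0.001, 0.0, -1.0]]
force: [-0.7, -0.7, 0.1]
opening: 0.548
```

Call:
servo_tool(increments=[[0.45,[0,0,0],10.5],[0.45,[0,0,0],3],[0.45,[0,0,0],0]])

```text
time_s: 44.95
position: [0.5029, 0.1073, 0.1352]
tcp_rot: [[0.701, -0.713, -0.001], [-0.713, -0.701, 0.0], [-0.001, 0.001, -1.0]]
force: [0.6, 0.1, -0.9]
opening: 0.548
```

```bash
python3 go.py 505 107.5 59 -45.6
```

```text
shift [ 1.3 -1.7 76.2] turn 0.1 q [ -0.  29. 103.  -0.  48. 135.] F [ 0.6  0.1 -0.9] open 47.7 t 44.95
```

Call:
servo_tool(increments=[[0.5,[1.3,-1.7,30],0],[0.5,[0,0,36],0],[0.5,[0,0,10],0],[1,[0,0,0],0],[1,[0,0,0],0]])

```text
time_s: 45.58
position: [0.5063, 0.1076, 0.0606]
tcp_rot: [[0.701, -0.713, 0.002], [-0.713, -0.701, 0.0], [0.001, -0.001, -1.0]]
force: [-0.3, 0.2, 1.0]
opening: 0.355
```

Call:
servo_tool(increments=[[1,[0,0,0],0],[1,[1.7,19.1,0],-10],[1,[1.7,19.1,0],-10],[1,[1.7,19.1,0],-10],[1,[1.7,19.1,0],-10]])

```text
time_s: 46.2
position: [0.4735, 0.0406, 0.0607]
tcp_rot: [[0.996, -0.089, 0.002], [-0.089, -0.996, 0.001], [0.002, -0.001, -1.0]]
force: [-0.1, 6.9, 1.7]
opening: 0.216
```

Call:
servo_tool(increments=[[1,[1.7,19.1,0],-10],[1,[1.7,19.1,0],-10],[1,[1.7,19.1,0],-10],[1,[1.7,19.1,0],-10],[1,[1.6,18,0],-9.5]])

```text
time_s: 46.82
position: [0.4999, -0.0434, 0.0606]
tcp_rot: [[0.718, 0.696, -0.007], [0.696, -0.718, 0.007], [-0.0, -0.01, -1.0]]
force: [-3.6, 17.0, 10.2]
opening: 0.216
```

Call:
servo_tool(increments=[[1,[0,0,0],0],[1,[0,0,0],0],[1,[0,0,0],0]])

```text
time_s: 47.2
position: [0.5047, -0.0478, 0.0607]
tcp_rot: [[0.719, 0.695, 0.003], [0.695, -0.719, -0.001], [0.001, 0.003, -1.0]]
force: [0.1, -1.9, 6.7]
opening: 0.21
```

Call:
servo_tool(increments=[[0.45,[0,0,0],0],[0.45,[0,0,0],0],[0.45,[0,0,0],0],[0.45,[0,0,-40],0],[0.45,[0,0,-60],10]])

```text
time_s: 47.82
position: [0.5018, -0.0465, 0.1588]
tcp_rot: [[0.832, 0.555, -0.006], [0.555, -0.832, 0.002], [-0.004, -0.005, -1.0]]
force: [0.8, -0.5, 0.1]
opening: 0.541
```

Call:
servo_tool(increments=[[0.45,[0,0,-60],10],[0.45,[0,0,-50],10],[0.45,[0,0,-40],10],[0.45,[0,0,0],4],[0.45,[0,-50,0],0]])

```text
time_s: 48.45
position: [0.5043, 0.0012, 0.3101]
tcp_rot: [[1.0, -0.006, 0.002], [-0.006, -1.0, -0.001], [0.002, 0.001, -1.0]]
force: [0.3, 0.7, 0.1]
opening: 0.552
```

Call:
servo_tool(increments=[[1,[0,-30,0],0],[1,[0,0,0],0],[1,[0,0,0],0],[1,[0,0,0],0]])

```text
time_s: 48.95
position: [0.5036, 0.0319, 0.3095]
tcp_rot: [[1.0, -0.001, -0.0], [-0.001, -1.0, -0.0], [-0.0, 0.0, -1.0]]
force: [0.4, -0.6, -0.2]
opening: 0.18
```

```bash
python3 - <<'E'
from h import *
p,d,s=cap('wrist','w15'); print(s['position'],s['tcp_rot'][:,0],s['time_s'])
E
```

```text
[0.50363193 0.03194721 0.30948842] [ 9.99998827e-01 -1.49351608e-03 -3.39518036e-04] 48.95
```

View pics/w15.png

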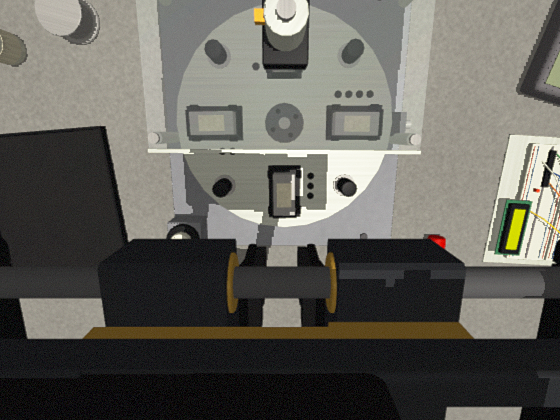

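Call:
servo_tool(increments=[[1,[-20,-33,20],0],[1,[-25,-33,30],0],[1,[-25,-33,30],0],[1,[-20,-33,20],0],[1,[0,0,0],0]])

```text
time_s: 49.62
position: [0.4108, 0.1656, 0.2082]
tcp_rot: [[1.0, 0.002, -0.005], [0.002, -1.0, -0.0], [-0.005, 0.0, -1.0]]
force: [0.0, 0.0, 0.1]
opening: 0.001
```

Call:
servo_tool(increments=[[1,[0,0,0],0],[1,[0,0,0],0]])

```text
time_s: 49.88
position: [0.4153, 0.1641, 0.2104]
tcp_rot: [[1.0, -0.002, 0.003], [-0.002, -1.0, 0.0], [0.003, -0.0, -1.0]]
force: [0.4, 1.4, -0.2]
opening: 0.003
```

```bash
python3 - <<'E'
from h import *
p,d,s=cap('wrist','w16'); print(s['position'],s['tcp_rot'][:,0],s['time_s'])
W=world('wrist',d,s)
m=(np.hypot(W[...,0]-.437,W[...,1]-.161)<.03)&(p.min(-1)>120)&(W[...,2]>.055)
v,u=np.nonzero(m);print(len(u),u.min(),u.max(),v.min(),v.max(),np.median(W[m],0))
c=[(u.min()+u.max())/2,(v.min()+v.max())/2];print(ray('wrist',[c],np.median(W[m][:,2]),s),W[m][:,2].min(),W[m][:,2].max())
E
```

```text
[0.41532267 0.16406805 0.21042694] [ 0.99999489 -0.00190795  0.00256662] 49.875
256 273 304 173 199 [0.44091534 0.16203473 0.07304187]
[[0.43637984 0.15889704 0.07304187]] 0.06038362936105782 0.07505962879931002
```

View pics/w16.png

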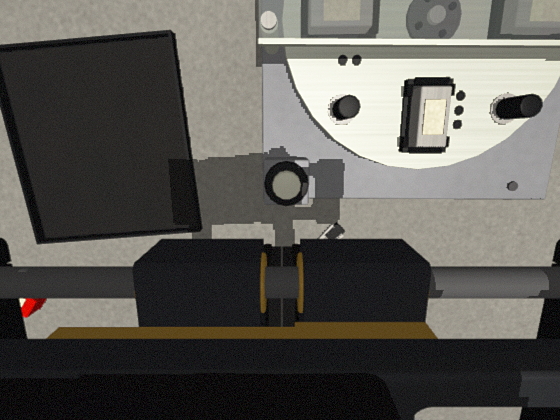

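```bash
python3 -c "
from h import *
print(ray('wrist',[[287,184]],.0735,load('w16')))"; python3 go.py 437.2 160 90 0
```

```text
[[0.43825798 0.16025504 0.0735    ]]
shift [ 21.8   4.1 120.4] turn -0.1 q [  7.  18. 108.  -0.  55.  97.] F [-0.4  0.4  1.3] open 0.4 t 49.925
```

Call:
servo_tool(increments=[[1,[21.8,4,40],0],[1,[0,0,50],0],[1,[0,0,25],0],[1,[0,0,0],0],[1,[0,0,0],0]])

```text
time_s: 50.55
position: [0.4367, 0.1606, 0.0956]
tcp_rot: [[1.0, -0.001, 0.002], [-0.001, -1.0, 0.0], [0.002, -0.0, -1.0]]
force: [-0.3, 0.5, -0.9]
opening: 0.006
```

```bash
python3 go.py 437.7 160 74 0
```

```text
shift [ 1.   0.6 21.6] turn -0.1 q [  6.  31. 111.  -0.  38.  96.] F [-0.3  0.5 -0.9] open 0.5 t 50.55
```

Call:
servo_tool(increments=[[1,[1,0.5,18],0],[1,[0,0,4],0],[1,[0,0,2],0],[1,[0,0,2],0],[1,[0,0,0],0]])

```text
time_s: 51.18
position: [0.4373, 0.1603, 0.0693]
tcp_rot: [[1.0, -0.0, 0.002], [-0.0, -1.0, 0.0], [0.002, -0.0, -1.0]]
force: [0.5, -1.0, 4.4]
opening: 0.007
```

Call:
servo_tool(increments=[[1,[0,0,1],0],[1,[0,0,1],0],[1,[0,0,0],0]])

```text
time_s: 51.55
position: [0.4374, 0.1603, 0.0682]
tcp_rot: [[1.0, -0.0, 0.003], [-0.0, -1.0, 0.0], [0.003, -0.0, -1.0]]
force: [-0.3, -2.2, 16.0]
opening: 0.004
```

Call:
servo_tool(increments=[[1,[0,0,0],0],[1,[0,0,-20],0],[1,[0,0,-50],0],[1,[0,0,-60],0],[1,[0,0,-50],0]])

```text
time_s: 52.18
position: [0.4358, 0.1607, 0.2483]
tcp_rot: [[1.0, -0.0, -0.001], [-0.0, -1.0, 0.001], [-0.001, -0.001, -1.0]]
force: [1.3, -0.2, -1.0]
opening: 0.006
```

Call:
servo_tool(increments=[[1,[20,40,-30],0],[1,[20,40,0],0],[1,[20,40,0],0],[1,[0,0,0],0],[1,[0,0,0],0]])

```text
time_s: 52.8
position: [0.4952, 0.0409, 0.2759]
tcp_rot: [[1.0, -0.001, -0.003], [-0.001, -1.0, 0.001], [-0.003, -0.001, -1.0]]
force: [-0.7, 0.3, 0.3]
opening: 0.006
```

```bash
python3 - <<'E'
from h import *
p,d,s=cap('wrist','w17'); print(s['position'],s['force'])
a,_,_=cap('scene','s17')
cv2.imwrite('pics/s17z.png',cv2.resize(a[150:330,190:470],None,fx=2.8,fy=2.8,interpolation=cv2.INTER_CUBIC))
E
```

```text
[0.49523936 0.04088802 0.27586993] [-0.70053831  0.30217379  0.29385919]
```

View pics/w17.png

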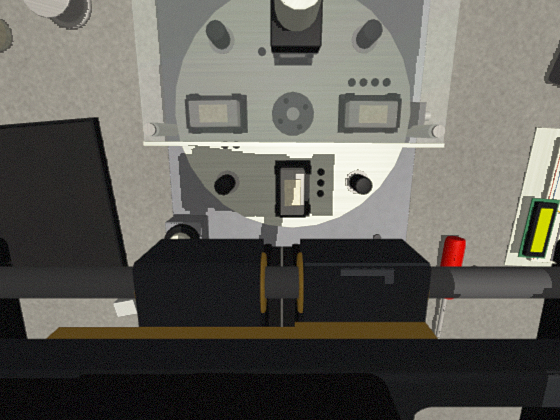

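View pics/s17z.png

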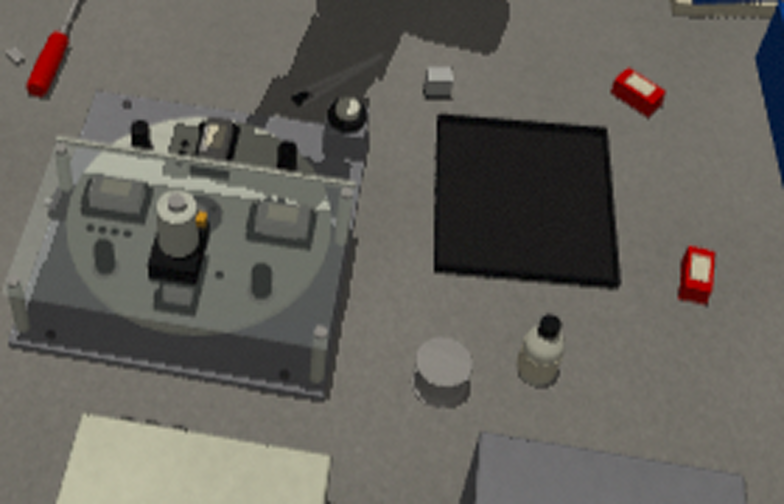

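The wrist picture shows nest 1, with its single dot at (262,51), under the probe head. Modules lie flat in the left (216,113), right (370,112) and front (292,188) nests. In the scene crop the tray is empty and the bystanders are where they started.

```bash
python3 -c "
from rig import bot
print(bot.hand_in())"
```

```text
the job is handed in; nothing more can be done
None
```

I loaded all four grey modules into nests 1, 2, 3 and 4 in order, turning the dial by its knobs. I then turned nest 1 to rest under the probe head, pressed the start button fully, and handed in at about 53 s. The robot was well clear of everything.

- **Seating:** After each placing, the module's top read 62–64 mm above the bench, level across it; a seated module should read 64 mm.
- **Final pictures:** They show nest 1 (one dot) at the rear under the probe head, with no visible tilt of the dial. The tray is empty, and the red look-alikes and bystanders are where they were.
- **Start button:** It was pressed once, only after nest 1 had come to rest; the wrist force rose to 16 N at the end of its travel. I had no direct reading of the button's travel.
- **Disturbances:** The gripper opening widened briefly while it held a knob during the second dial turn. One module was knocked a few centimetres in the tray; I measured it again before picking it up.
- **Dial offset:** After two of the turns the dial rested 3–4 degrees off its detent, more than the stated 2. I aligned those two placings to the measured nest positions.

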